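Lock the adjuster of a frame-maker's jig with fork spanner and locknut

TASK

Lock the adjuster on the wooden jig: push the fork spanner fully home on the flats of the square collar, with its handle lying beside the steel stop post so that the collar cannot be dragged round, then push the locknut's upright grip clockwise until the nut jams firmly, with a pull of about 15 to 25 N and without forcing it. Afterwards take the spanner off and lay it flat on the cork mat again; the collar must stay within about 15 degrees of its zero mark throughout, and the other things are to be left where they are.

Things in the scene. Friction and masses are not known exactly. Their poses are not given: they have to be found in the camera images.
- jig: fixed wooden board 340 x 220 mm, 30 mm thick; origin on the adjuster's vertical axis at the board's underside (table level), z up. It reaches from x -210 to +130 and y -95 to +125 mm. A wooden fence strip, 10 mm high, 12 mm wide, runs on it along the +y edge. To hold the collar, the spanner's handle points along the jig's -x, with the stop post on its +y side.
- post_top (a point): top of the fixed steel stop post on the jig: 14 mm diameter, 45 mm high above the board, at jig x -178, y +24.5 mm (75 mm above the table). It stops the spanner handle (a few mm clear of it at first) from swinging clockwise.
- collar (a joint): turn of the square collar about the adjuster axis, rad, clockwise from above positive; 0 = zero mark, its sides along the jig's x and y. Starts within 0.03 of 0. Friction 0.25 N m; the locknut (friction 0.6 N m) drags it along unless held. Spanner play and the gap to the post let it turn clockwise by up to about 0.15 rad before the spanner bears on the post and holds it.
- collar_center (a point): centre of the square steel collar, 46 x 46 mm, 18 mm high, standing on the jig board (its underside at the board's top, 30 mm above the table; this point 39 mm above the table); x, y axes normal to its four flats
- nut (a joint): turn of the locknut relative to the collar, rad, clockwise seen from above is positive; starts between 0 and 0.45 and jams on a hard stop near 1.5. It stays where it is left.
- nut_grip: upright round black grip at the end of the locknut's lever, 18 mm diameter, 58 mm high; origin at its centre, 88 mm above the table, 100 mm from the adjuster axis, which it circles. With the collar at 0, its direction from the axis is 115 degrees (from the jig's x towards y) at nut 0, and 29 degrees at nut 1.5.
- spanner_jaw (a point): centre of the fork's slot, 6 mm above the spanner's flat underside; on the collar's axis when home. Aluminium fork 12 mm thick, 77 mm wide; its 49 mm wide slot opens to the spanner's +x. The slot's closed end lies 23.5 mm behind this point; the prongs reach 16 mm beyond it, their flared tips 28 mm. Spanner 180 g.
- spanner_handle (a point): where to grasp the square wooden handle: half-way up (11 mm above the underside), 80 mm behind the jaw point; x along the spanner towards the fork's open end, z up. The handle is 22 mm wide and high, from 37 to 188 mm behind the jaw point.
- mat: fixed cork mat, 340 x 200 mm, 5 mm thick, on the table; origin at the centre of its underside; the spanner starts on it, fork roughly to the mat's +x
- offcut: bystander: dark wood offcut 60 x 22 x 25 mm on the jig board, origin at its underside, near jig x +85, y -72 mm
- tin: bystander: small tin, 40 mm diameter, 55 mm high, on the mat near mat x +145, y +70 mm
- tub: bystander: white plastic tub, 90 mm diameter and high, at the far side
- glue: bystander: white glue bottle, 60 mm diameter, 190 mm high, standing at the left
- mallet: bystander: hammer at the right
- sandblock: bystander: cork sanding block 110 x 65 x 40 mm at the left
- brush: bystander: brush at the right
- nut_top (a point): on the adjuster axis, at the top of the dark steel hexagon locknut (40 mm across flats), 71 mm above the table. The nut sits on the collar; a fixed stud ends 90 mm above the table. Its lever is a flat bar 57 to 67 mm above the table: the spanner lying on the board (at most 52 mm high) passes beneath it, but the fork cannot be lowered on to the collar past it; slide it in.
There are look-alikes about, which are no part of the job. What is shaped like the part that bears spanner_jaw but turquoise or yellow is not meant.

How it is judged (in metres and radians):
On the way, in this order (a step that is already met when the one before it is completed fails the run):
1. the fork is home on the collar's flats, lying on the board, its handle beside the post (horizontal distance between spanner_jaw and collar_center below 0.008 m and height (world z) of spanner_jaw below 0.042 m and x of spanner_handle in the frame of jig below -0.07 m), for 0.2 s.
2. the locknut is at its stop and pushed firmly (over 10 N on its grip) while the fork is on the collar (value of joint nut above 1.44 rad and contact force between anything else and nut_grip above 10 N and horizontal distance between spanner_jaw and collar_center below 0.012 m), for 0.1 s.
At the end, for the whole second after the job is handed in: The locknut is jammed (within 0.08 rad of its stop at 1.5), the collar within 0.27 rad (15 degrees) of its zero mark, and the spanner lies flat and still on the cork mat (handle point over the mat, at most 22 mm above the table, tilt under 0.12 rad) (value of joint nut above 1.42 rad and value of joint collar between -0.27 and 0.27 rad and x of spanner_handle in the frame of mat between -0.17 and 0.17 m and y of spanner_handle in the frame of mat between -0.1 and 0.1 m and height (world z) of spanner_handle below 0.022 m and angle between spanner_handle's own z axis and vertical below 0.12 rad and linear speed of spanner below 0.02 m/s); the robot touches nothing.
It fails at once if the collar is turned more than 0.27 rad (15 degrees) from its zero mark (value of joint collar above 0.27 rad or value of joint collar below -0.27 rad).
It fails at once if a bystander is shifted by more than 30 mm (distance of any of offcut, tin, tub, glue, mallet, sandblock, brush from where it was at the start of the episode above 0.03 m).
It fails at once if the locknut's grip is forced with more than 60 N (contact force between anything else and nut_grip above 60 N).
It also fails if it takes over 72 s, if anything falls off the work surface, if the arm or the gripper's body presses on something with over 40 N, if the wrist force passes 120 N, or if a joint passes its speed limit or range.

ROBOT

A 6-joint arm with a two-finger parallel gripper is mounted at the origin on the work surface. World frame = base frame: x ahead of the robot, y to its left, z up, the work surface at z = 0. Lengths are in mm, angles in degrees, forces in N, time in s.
With the tool pointing down it reaches from about 350 to 850 mm from the base axis. Payload 8.1 kg.
Tool frame: the origin (TCP) lies between the finger pads; the fingertips stand 8 mm ahead of it and the grasp point (between the pads) lies 11 mm behind it (r.tip_extent is the distance from the TCP to the fingertips, in mm); z points along the fingers, y is the direction in which the jaws open and shut (so a half turn about z gives the same grasp; the last joint's range is limited). The gripper opens to 85 mm and grips with 20 to 120 N. Pads are 22 mm wide; open, the fingers measure 114 mm over their backs; the gripper's body (76 mm by 85 mm) begins 54 mm behind the grasp point. The pads swing forward as they close: fully open they stand 13 mm farther back than shut.
Start: joints at [-80.867, 7.471, 85.268, -0, 87.261, -4.893], TCP at [145.438, -582.111, 239.292] pointing down, gripper open.
Joint ranges: [-169.43, 169.43], [-51.17, 129.36], [1.28, 143.12], [-76.62, 256.62], [0, 156.53], [-152.29, 152.29]. Speed limits (degrees/s): [136.94, 136.94, 159.86, 180, 180, 180].

INTERFACE

Orientations are given as [roll, pitch, yaw] about the fixed x, y, z axes, in that order (R = Rz(yaw) Ry(pitch) Rx(roll)).
In Python, from bench import sensors, viewer, hand_in, r gives the robot as it stands. The module is installed in compiled form; this text tells all that it offers.
- The arm moves only by the tool move_arm, never from a script. Its argument "rows" is a list that holds one entry, the list of rows, each a list of 6 numbers: the shift along the tool's x, y, z in m, then the turn, a rotation vector about the tool's x, y, z in degrees. In form: [[[tx, ty, tz, rx, ry, rz], ...]]. A call has 1 to 20 rows; each row is the pose to reach, as a shift and turn from the pose commanded when the call began, along the tool's axes at that moment; what a row does not reach only later rows make up. A row lasts 1/10 s, in which the tool goes at most 50 mm and 8.59 degrees, less where a joint would pass 70% of its speed; a pose out of reach is approached as far as the arm can. A call with a gripper value outside its range is refused whole. "grip" is the opening, from 0 (shut) to 1 (fully open), set as the call begins (left out, the last holds). The fingers move at their own pace and stop on an object; "newtons" is the grip in N (left out, the last holds). Time passes only in rows, so rows that repeat a pose let the fingers close. It gives the time, the measured TCP pose, the force and the opening at its end, in the units of the state.
- sensors.sense(): the state, without advancing time (a new reading comes with each control period).
- viewer.snapshot(name): name is "side" or "top" or "wrist"; returns a dict with "color" (420x560x3 uint8, red, green, blue), "camera_matrix" (3x3 intrinsics, pixels), "k1" (the pictures are not rectified: a ray, as slopes to the right and down, at radius r is drawn at 1 + k1 r^2 times it, then the intrinsics apply), "R" (3x3) and "t" (3): a world point X has camera coordinates R X + t. Camera axes: x right, y down, z forward; pixel columns grow to the right and rows downward; lengths in mm; the calibration is good to about 2 mm. A picture is of the moment at which its call begins. There is no depth.
- hand_in(): hands the job in, once; it reports no verdict.
The state is a dict: "time": time; "joint_pos": joint angles; "qd": joint speeds; "joint_efforts": joint torques, N m; "tool_pos": TCP position; "tcp_rot": TCP orientation; "ft_force": force on the tool from outside, world axes, zero at the start; "wrist_torque": the same for the moment, N m; "finger_gap": finger opening in mm.
Only numpy, scipy, OpenCV 4.12 (cv2) and the standard library are available. Lean on these libraries where they do the work, as an engineer would, in place of code of your own. Each camera call takes 0.05 s, during which the arm holds its last target.

## Working session

There is one attempt and no reset: what is moved stays moved. The work goes in short steps, Python scripts to look and compute and a tool call to move; the robot and the scene stay as the last step left them, time stands still between calls to the robot, and variables do not carry over. Pictures are saved under pics/ and viewed, and the job is handed in when it is done.

Besides the shell and the picture viewer there is one more tool, called after "Request:" as name(argument=value, ...) on one line, values as JSON. move_arm: Moves the arm, as the interface text tells. Its arguments: {"type":"object","properties":{"rows":{"type":"array","items":{"type":"array","items":{"type":"array","items":{"type":"number"}}}},"grip":{"type":"number"},"newtons":{"type":"number"}},"required":["rows"]}

```bash
mkdir -p pics; cat > h.py <<'E'
import numpy as np,cv2
from bench import sensors,viewer,r
from scipy.spatial.transform import Rotation as Ro
def snap(n,f=None):
    s=viewer.snapshot(n)
    if f: cv2.imwrite('pics/'+f,s['color'][:,:,::-1])
    return s
def ray(s,u,v):
    K=np.array(s['camera_matrix']);R=np.array(s['R']);t=np.array(s['t'])
    d=np.array([(u-K[0,2])/K[0,0],(v-K[1,2])/K[1,1]]);x=d.copy()
    for _ in range(30): x=d/(1+s['k1']*(x@x))
    return -R.T@t, R.T@np.array([x[0],x[1],1.])
def onz(s,u,v,z):
    c,d=ray(s,u,v); return c+d*(z-c[2])/d[2]
def proj(s,X):
    K=np.array(s['camera_matrix']);p=np.array(s['R'])@np.asarray(X,float)+np.array(s['t'])
    a=p[:2]/p[2]; a=a*(1+s['k1']*(a@a)); return K[0,0]*a[0]+K[0,2],K[1,1]*a[1]+K[1,2]
E
python3 - <<'E'
from h import *
import pickle
S={n:snap(n,n+'0.png') for n in('side','top','wrist')}
pickle.dump(S,open('s0.pkl','wb'))
for n in S: print(n,-np.array(S[n]['R']).T@np.array(S[n]['t']))
print(sensors.sense())
E
```

```text
side [332.58156292 978.02758013 658.52365888]
top [ 251.92925714  -16.26144451 1535.46959362]
wrist [ 208.88751132 -565.61538793  371.92593357]
{'time': 0.15, 'joint_pos': array([-8.08666439e+01,  7.50824355e+00,  8.53150977e+01,  1.87011641e-04,
        8.72610301e+01, -4.89353739e+00]), 'qd': array([ 0.07075452, -0.05842189, -0.16735261, -0.01081329,  0.05625588,
        0.03927893]), 'joint_efforts': array([ 6.95939652e-04, -5.70063257e+01, -5.01159811e+01, -2.16168205e-04,
        9.60923207e-03, -8.35596978e-06]), 'tool_pos': array([ 145.37880201, -581.69711949,  238.45188673]), 'tcp_rot': array([-1.79915952e+02, -7.38335982e-03,  1.40268790e+01]), 'ft_force': array([ 0.84961485,  0.2845468 , -0.07118344]), 'wrist_torque': array([ 0.0078262 ,  0.03200721, -0.04430964]), 'finger_gap': 85.35620149855997}
```

View pics/top0.png

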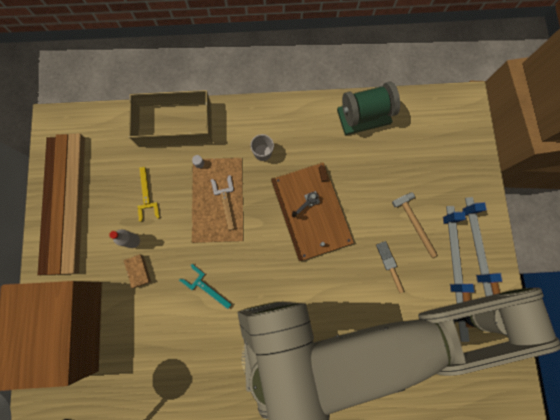

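View pics/side0.png

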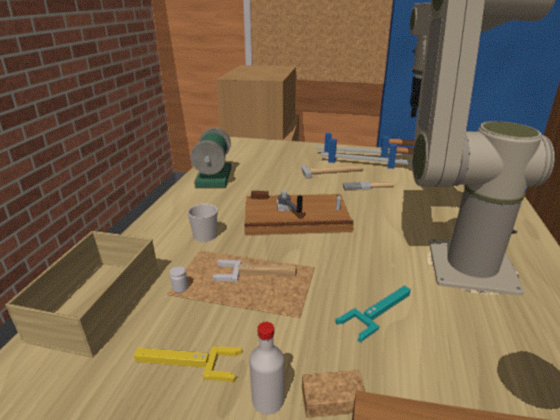

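View pics/wrist0.png

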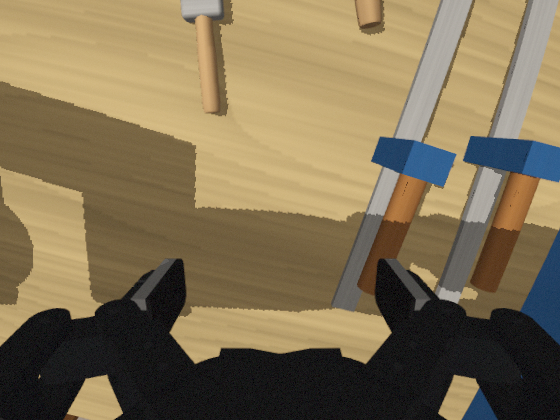

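Candidates in the top view are a grey fork with a wooden handle on the mat (225,203), a yellow one (148,195) and a turquoise one (207,287). The grey one on the cork mat fits: it's aluminium and wood, while yellow and turquoise are ruled out. I'll confirm it in an enlarged crop.

```bash
python3 - <<'E'
import cv2
im=cv2.imread('pics/top0.png')
a=cv2.resize(im[150:270,180:360],None,fx=4.4,fy=4.4,interpolation=cv2.INTER_CUBIC)
cv2.imwrite('pics/c0.png',a)
im=cv2.imread('pics/side0.png')
a=cv2.resize(im[180:310,160:360],None,fx=4,fy=4,interpolation=cv2.INTER_CUBIC)
cv2.imwrite('pics/c1.png',a)
E
```

```text
(no output)
```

View pics/c0.png

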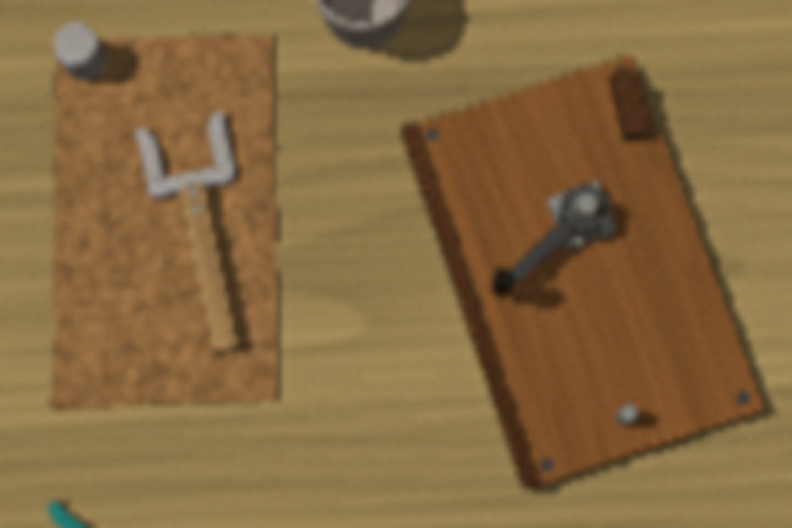

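View pics/c1.png

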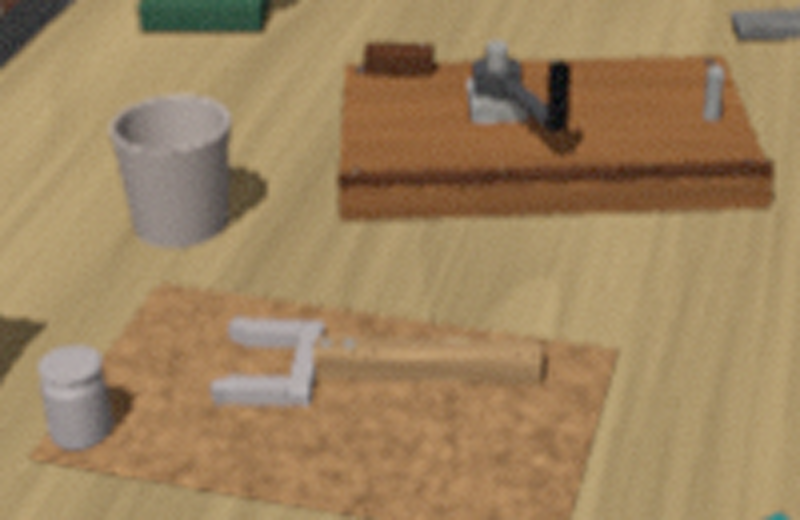

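```bash
cat >> h.py <<'E'
import pickle
def cp(cx,cy,x0,y0,f): return x0+(cx+.5)/f-.5, y0+(cy+.5)/f-.5
E
python3 - <<'E'
from h import *
S=pickle.load(open('s0.pkl','rb'));T=S['top'];D=S['side']
P=lambda cx,cy,z:onz(T,*cp(cx,cy,180,150,4.4),z)[:2].round(1)
Q=lambda cx,cy,z:onz(D,*cp(cx,cy,160,180,4),z)[:2].round(1)
print('corners', P(628,57,30),P(768,408,30),P(403,127,40),P(535,488,40))
print('screws',P(432,133,30),P(742,398,30),P(546,464,40))
print('stud',P(588,203,90),Q(497,45,90)); print('post',P(628,411,75),Q(714,68,75))
print('grip',P(502,283,117),Q(559,66,117))
c=P(588,203,90);p=P(628,411,75);print('jig yaw',np.degrees(np.arctan2(*(c-p)[::-1])),np.linalg.norm(c-p))
print('prong tips',P(140,131,17),P(218,117,17)); print('fork rear corners',P(155,193,17),P(234,180,17))
print('handle end',P(224,348,27),'front',P(192,190,27))
print('mat',P(56,45,5),P(275,36,5),P(54,405,5),P(279,400,5))
print('tips side',Q(230,325,17),Q(215,390,17),'handle end',Q(545,345,27))
print('corner side',Q(342,68,30),Q(770,165,40),Q(342,172,40),Q(720,60,30))
E
```

```text
corners [ 721.7 -228.2] [ 398.7 -323.6] [665.1 -21.9] [ 341.  -116.9]
screws [660.9 -47.5] [ 408.6 -301.9] [ 360.8 -127.7]
stud [ 575.5 -175.3] [ 575. -182.]
post [ 398.5 -196.9] [ 397.7 -208. ]
grip [505.8 -96.1] [ 509.5 -100.7]
jig yaw 6.957625148775652 178.31309542487338
prong tips [681.1 215. ] [690.2 144.4]
fork rear corners [622.9 202.9] [630.9 131.9]
handle end [478.1 144.9] front [621.4 168.6]
mat [770.5 291.8] [767.9  90.8] [439.4 298. ] [432.5 100.4]
tips side [694.1 142.4] [678.6 212.6] handle end [476.  132.6]
corner side [ 725.  -229.4] [ 343.5 -118. ] [666.7 -37.1] [ 398.8 -316.8]
```

The crop confirms the grey aluminium fork with the wooden handle on the mat at top-view pixel (225,203). Next I'll move above it for a close wrist view.

```bash
cat >> h.py <<'E'
def delta(pos,yaw):
    s=sensors.sense();Rc=Ro.from_euler('xyz',s['tcp_rot'],degrees=True)
    Rt=Ro.from_euler('xyz',[180,0,yaw],degrees=True)
    d=Rc.inv().apply(np.array(pos)-s['tool_pos'])/1000; w=(Rc.inv()*Rt).as_rotvec(degrees=True)
    print('shift',d.round(4),'turn',w.round(2),'n',int(np.ceil(max(np.linalg.norm(d)/.05,np.linalg.norm(w)/8.59))))
E
python3 -c "
from h import *
print(r.tip_extent); delta([535,155,225],9.5)"
```

```text
8.0
shift [ 0.5566 -0.6203  0.0144] turn [-0.08 -0.    4.53] n 17
```

Request:
move_arm(rows=[[[0.557,-0.62,0.014,0,0,4.5],[0.557,-0.62,0.014,0,0,4.5],[0.557,-0.62,0.014,0,0,4.5],[0.557,-0.62,0.014,0,0,4.5],[0.557,-0.62,0.014,0,0,4.5],[0.557,-0.62,0.014,0,0,4.5],[0.557,-0.62,0.014,0,0,4.5],[0.557,-0.62,0.014,0,0,4.5],[0.557,-0.62,0.014,0,0,4.5],[0.557,-0.62,0.014,0,0,4.5],[0.557,-0.62,0.014,0,0,4.5],[0.557,-0.62,0.014,0,0,4.5],[0.557,-0.62,0.014,0,0,4.5],[0.557,-0.62,0.014,0,0,4.5],[0.557,-0.62,0.014,0,0,4.5],[0.557,-0.62,0.014,0,0,4.5],[0.557,-0.62,0.014,0,0,4.5],[0.557,-0.62,0.014,0,0,4.5],[0.557,-0.62,0.014,0,0,4.5],[0.557,-0.62,0.014,0,0,4.5]]])

```text
time: 2.15
tool_pos: [535.2, 153.6, 225.0]
tcp_rot: [180.0, 0.0, 9.5]
ft_force: [-0.6, 0.2, -0.7]
finger_gap: 85.5
```

```bash
python3 -c "
from h import *
pickle.dump(snap('wrist','w1.png'),open('w1.pkl','wb'))"
```

```text
(no output)
```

View pics/w1.png

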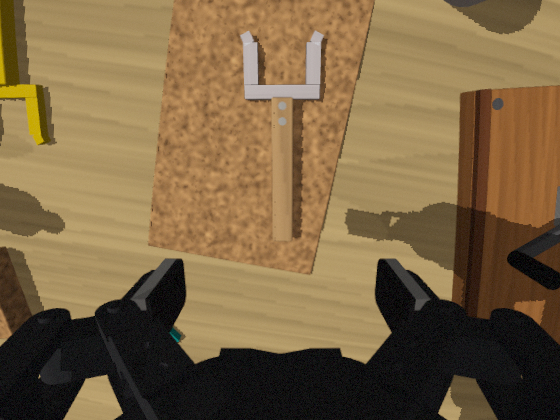

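The wrist view shows fork tips at (248,35) and (319,35), the crossbar at rows 84–98, and the handle from (282,98) to (283,240).

```bash
python3 - <<'E'
from h import *
W=pickle.load(open('w1.pkl','rb'))
im=W['color']
cv2.imwrite('pics/w1c.png',cv2.resize(im[15:265,215:350,::-1],None,fx=2.4,fy=2.4,interpolation=cv2.INTER_CUBIC))
# outline of bright fork
hsv=cv2.cvtColor(im,cv2.COLOR_RGB2HSV)
m=((hsv[:,:,1]<45)&(hsv[:,:,2]>120)).astype(np.uint8); m[:, :225]=0;m[:,340:]=0;m[110:]=0
ys,xs=np.nonzero(m);print(xs.min(),xs.max(),ys.min(),ys.max())
for y in (90,95): 
  x=np.nonzero(m[y])[0];print(y,x.min(),x.max())
P=lambda u,v,z:onz(W,u,v,z)[:2].round(1)
for x in(255,270,295,310):
  y=np.nonzero(m[:,x])[0];print(x,y.min(),y.max(),P(x,y.min()-.5,17),P(x,y.max()+.5,17))
y=np.nonzero(m[60])[0];print(y)
# handle edges
g=cv2.cvtColor(im,cv2.COLOR_RGB2LAB).astype(int)
for v in(140,170,200,225): print(v,[tuple(im[v,u]) for u in range(268,299,2)])
E
```

```text
240 323 31 109
90 245 319
95 245 319
255 42 98 [675.6 202.2] [621.9 194.1]
270 85 98 [637.8 181.2] [624.4 179.1]
295 85 98 [642.  156.4] [628.6 154. ]
310 42 98 [684.6 148.8] [631.1 138.9]
[244 245 246 247 248 249 250 251 252 253 254 255 256 257 306 307 308 309
 310 311 312 313 314 315 316 317 318 319 320]
140 [(np.uint8(166), np.uint8(124), np.uint8(76)), (np.uint8(153), np.uint8(113), np.uint8(72)), (np.uint8(181), np.uint8(145), np.uint8(97)), (np.uint8(187), np.uint8(150), np.uint8(102)), (np.uint8(187), np.uint8(149), np.uint8(102)), (np.uint8(182), np.uint8(144), np.uint8(98)), (np.uint8(171), np.uint8(135), np.uint8(91)), (np.uint8(164), np.uint8(128), np.uint8(84)), (np.uint8(167), np.uint8(132), np.uint8(89)), (np.uint8(167), np.uint8(131), np.uint8(88)), (np.uint8(170), np.uint8(134), np.uint8(92)), (np.uint8(174), np.uint8(140), np.uint8(93)), (np.uint8(123), np.uint8(93), np.uint8(60)), (np.uint8(96), np.uint8(68), np.uint8(38)), (np.uint8(99), np.uint8(69), np.uint8(43)), (np.uint8(94), np.uint8(67), np.uint8(41))]
170 [(np.uint8(174), np.uint8(131), np.uint8(82)), (np.u
[... 1455 characters left out ...]
p.uint8(70)), (np.uint8(161), np.uint8(120), np.uint8(76)), (np.uint8(171), np.uint8(130), np.uint8(87)), (np.uint8(182), np.uint8(146), np.uint8(98)), (np.uint8(184), np.uint8(147), np.uint8(100)), (np.uint8(186), np.uint8(148), np.uint8(104)), (np.uint8(182), np.uint8(146), np.uint8(97)), (np.uint8(182), np.uint8(147), np.uint8(100)), (np.uint8(177), np.uint8(141), np.uint8(92)), (np.uint8(177), np.uint8(141), np.uint8(95)), (np.uint8(174), np.uint8(137), np.uint8(92)), (np.uint8(167), np.uint8(131), np.uint8(88)), (np.uint8(114), np.uint8(85), np.uint8(55)), (np.uint8(101), np.uint8(73), np.uint8(47)), (np.uint8(94), np.uint8(67), np.uint8(42)), (np.uint8(83), np.uint8(57), np.uint8(36))]
```

View pics/w1c.png

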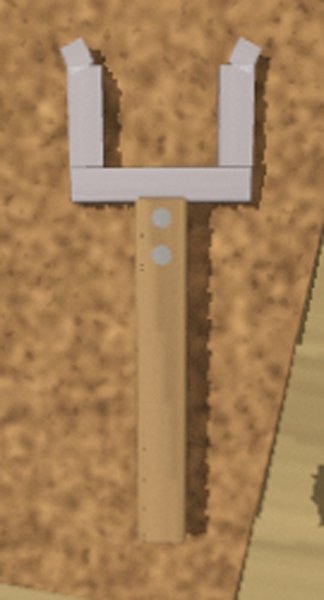

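```bash
python3 - <<'E'
from h import *
W=pickle.load(open('w1.pkl','rb'))
P=lambda u,v,z:onz(W,u,v,z)[:2].round(1)
print(P(282,84.5,17),P(281.5,140,27),P(282,225,27),P(282.5,240.5,27),P(282,98,27))
delta([584,159.5,70],9.5);delta([584,159.5,17],9.5)
E
```

```text
[639.8 169.3] [585.7 160.8] [496.7 145.4] [479.2 141.9] [626.1 167.1]
shift [0.0492 0.002  0.1552] turn [ 0.02  0.02 -0.03] n 4
shift [0.0492 0.0019 0.2082] turn [ 0.02  0.02 -0.03] n 5
```

Request:
move_arm(rows=[[[0.025,0.001,0.05,0,0,0],[0.049,0.001,0.1,0,0,0],[0.049,0.001,0.15,0,0,0],[0.049,0.001,0.17,0,0,0],[0.049,0.001,0.19,0,0,0],[0.049,0.001,0.2,0,0,0],[0.049,0.001,0.208,0,0,0],[0.049,0.001,0.208,0,0,0],[0.049,0.001,0.208,0,0,0]]], grip=1)

```text
time: 3.1
tool_pos: [585.1, 161.5, 18.8]
tcp_rot: [-180.0, -0.1, 9.5]
ft_force: [0.7, 0.1, 0.4]
finger_gap: 85.5
```

Request:
move_arm(rows=[[[0,0,0,0,0,0],[0,0,0,0,0,0],[0,0,0,0,0,0],[0,0,0,0,0,0],[0,0,0,0,0,0],[0,0,0,0,0,0],[0,0,0,0,0,0]]], grip=0, newtons=50)

```text
time: 3.8
tool_pos: [584.5, 161.5, 17.8]
tcp_rot: [180.0, -0.0, 9.5]
ft_force: [-0.1, -0.9, 5.0]
finger_gap: 20.9
```

```bash
python3 -c "
from h import *
delta([413,-225,150],16)"
```

```text
shift [-0.233   0.3528 -0.1324] turn [ 0.01 -0.05 -6.47] n 9
```

Request:
move_arm(rows=[[[0,0,-0.03,0,0,0],[0,0,-0.08,0,0,0],[0,0,-0.132,0,0,0],[-0.025,0.04,-0.132,0,0,-1],[-0.05,0.08,-0.132,0,0,-2],[-0.075,0.12,-0.132,0,0,-3],[-0.1,0.16,-0.132,0,0,-4],[-0.125,0.2,-0.132,0,0,-5],[-0.15,0.24,-0.132,0,0,-6],[-0.175,0.28,-0.132,0,0,-6.5],[-0.2,0.31,-0.132,0,0,-6.5],[-0.22,0.335,-0.132,0,0,-6.5],[-0.233,0.353,-0.132,0,0,-6.5],[-0.233,0.353,-0.132,0,0,-6.5],[-0.233,0.353,-0.132,0,0,-6.5],[-0.233,0.353,-0.132,0,0,-6.5]]])

```text
time: 5.4
tool_pos: [412.7, -224.3, 148.8]
tcp_rot: [-179.9, 0.0, 16.1]
ft_force: [-0.2, -0.4, -1.8]
finger_gap: 20.9
```

```bash
python3 -c "
from h import *
pickle.dump(snap('wrist','w2.png'),open('w2.pkl','wb'))
pickle.dump(snap('side','s2.png'),open('s2.pkl','wb'))
print(sensors.sense()['tool_pos'],sensors.sense()['tcp_rot'],sensors.sense()['ft_force'])"
```

```text
[ 412.96241472 -224.29275158  149.03189259] [-1.79969516e+02  1.11856551e-02  1.60999515e+01] [ 0.28879565  0.42337114 -1.93952947]
```

View pics/w2.png

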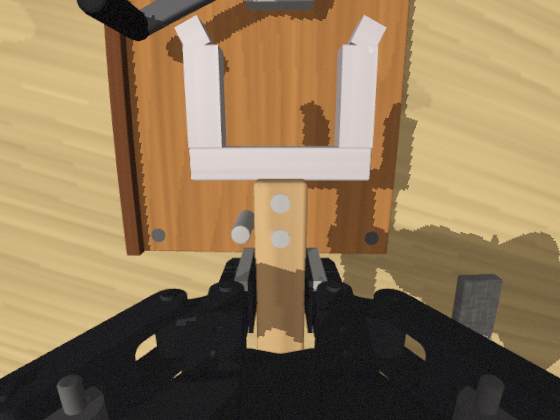

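View pics/s2.png

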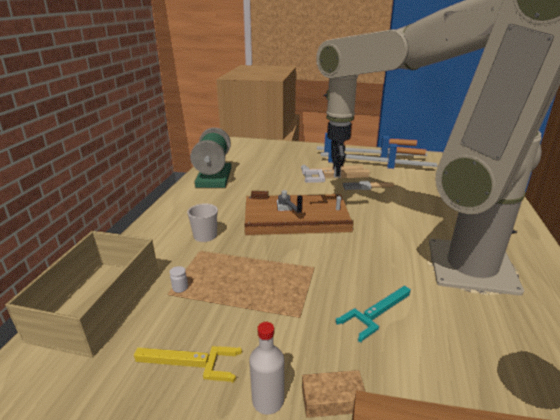

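The spanner is held square: slot bottom at (280,147), post top at (240,233). The collar's rear edge only just shows at the top edge, so I'll go higher and forward to see it.

```bash
python3 - <<'E'
from h import *
W=pickle.load(open('w2.pkl','rb'))
s=sensors.sense()
Rc=Ro.from_euler('xyz',s['tcp_rot'],degrees=True)
zt=s['tool_pos'][2]-.8
for u,v in((280.5,147),(222,147),(337,147),(191,179),(370,179),(220,100),(340,100)):
  print((u,v),Rc.inv().apply(onz(W,u,v,zt)-s['tool_pos']).round(1))
zt+=10
for u,v in((254.5,185),(306,185),(255,240),(306,240)):
  print((u,v),Rc.inv().apply(onz(W,u,v,zt)-s['tool_pos']).round(1))
print('post',onz(W,240.5,234,75),'screws',onz(W,158.5,235,30),onz(W,371.5,238,30))
print('corner',onz(W,387.5,252.5,30),onz(W,127,255,40))
E
```

```text
(280.5, 147) [56.7 -0.1  0.8]
(222, 147) [ 56.8 -24.3   0.8]
(337, 147) [56.7 23.3  0.8]
(191, 179) [ 43.5 -38.2   0.8]
(370, 179) [43.3 37.9  0.8]
(220, 100) [ 75.5 -24.3   0.8]
(340, 100) [75.4 23.8  0.8]
(254.5, 185) [ 42.6 -10.4  -9.2]
(306, 185) [42.6  9.9 -9.2]
(255, 240) [ 19.7 -10.7  -9.2]
(306, 240) [19.6 10.3 -9.2]
post [ 398.99940068 -199.66144987   75.        ] screws [ 362.18121469 -131.88077478   30.        ] [ 409.11628213 -304.79980682   30.        ]
corner [ 400.54426539 -322.71882207   30.        ] [ 341.78127667 -112.16340788   40.        ]
```

Request:
move_arm(rows=[[[0,0,-0.04,0,0,0],[0.02,0,-0.08,0,0,0],[0.04,0,-0.12,0,0,0],[0.06,0,-0.14,0,0,0],[0.06,0,-0.14,0,0,0],[0.06,0,-0.14,0,0,0],[0.06,0,-0.14,0,0,0]]])

```text
time: 6.2
tool_pos: [469.4, -208.0, 287.4]
tcp_rot: [-179.9, 0.1, 16.1]
ft_force: [-0.4, -0.5, -3.5]
finger_gap: 21.1
```

```bash
python3 -c "
from h import *
pickle.dump(snap('wrist','w3.png'),open('w3.pkl','wb'))
print(sensors.sense()['tool_pos'],sensors.sense()['tcp_rot'],sensors.sense()['ft_force'])"
```

```text
[ 469.21217317 -208.12731462  287.2844349 ] [-1.79869389e+02  1.44177175e-01  1.60332755e+01] [ 0.63200456 -0.08229183 -1.71667719]
```

View pics/w3.png

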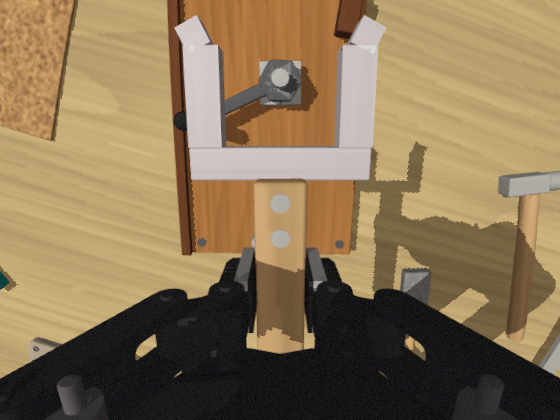

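```bash
python3 - <<'E'
import cv2
im=cv2.imread('pics/w3.png')
cv2.imwrite('pics/w3c.png',cv2.resize(im[40:130,230:330],None,fx=6,fy=6,interpolation=cv2.INTER_CUBIC))
E
```

```text
(no output)
```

View pics/w3c.png

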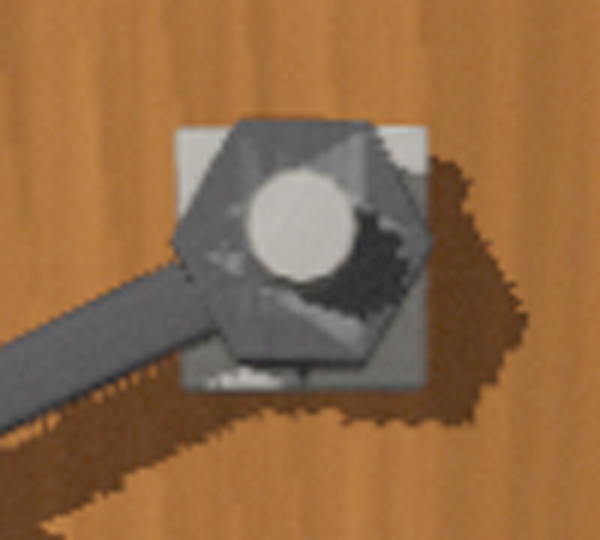

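```bash
python3 - <<'E'
from h import *
W=pickle.load(open('w3.pkl','rb'))
P=lambda cx,cy,z:onz(W,*cp(cx,cy,230,40,6),z)[:2].round(1)
a,b,c,d=P(176,128,48),P(427,127,48),P(182,384,48),P(426,384,48)
print(a,b,c,d,(a+b+c+d)/4)
for p,q in((b,a),(d,c),(c,a),(d,b)): print(np.linalg.norm(p-q),np.degrees(np.arctan2(*(q-p)[::-1])))
st=P(302,224,90);print('stud',st)
po=np.array([399,-199.7]);v=st-po;print(np.linalg.norm(v),np.degrees(np.arctan2(v[1],v[0]))+7.84)
w=lambda u,v,z:onz(W,u,v,z)[:2].round(1)
print('screws',w(202,242,30),w(340,244,30),'corner',w(351,254,30))
e=w(351.5,254,30),w(360,150,30); 
g=w(187,255,40),w(174,20,40);v=g[1]-g[0];print('fence',np.degrees(np.arctan2(v[1],v[0])))
print('grip top',w(180,120,117))
print('angle of grip',P)
E
```

```text
[ 591.3 -148.3] [ 604.  -191.9] [ 548.4 -161.1] [ 560.8 -204.7] [ 576.125 -176.5  ]
45.412002818638165 106.24001769971791
45.329019402585786 105.87594650522256
44.76885077819172 16.613435471320887
45.056409089051954 16.504361381754983
stud [ 576.1 -176.5]
178.61312941662493 15.303216675061426
screws [ 362.3 -131.8] [ 409.5 -305.6] corner [ 400.1 -324.2]
fence 15.162020216948283
grip top [511.6 -99. ]
angle of grip <function <lambda> at 0x7f6932a272e0>
```

```bash
python3 -c "
from h import *
delta([443.2,-214.4,46],16)"
```

```text
shift [-0.0261 -0.0006  0.2414] turn [-0.13  0.14  0.03] n 5
```

Request:
move_arm(rows=[[[-0.026,-0.0007,0.04,0,0,0],[-0.026,-0.0007,0.08,0,0,0],[-0.026,-0.0007,0.12,0,0,0],[-0.026,-0.0007,0.15,0,0,0],[-0.026,-0.0007,0.18,0,0,0],[-0.026,-0.0007,0.19,0,0,0],[-0.026,-0.0007,0.19,0,0,0],[-0.026,-0.0007,0.19,0,0,0]]])

```text
time: 7.05
tool_pos: [445.5, -215.5, 100.3]
tcp_rot: [180.0, -0.0, 16.0]
ft_force: [0.1, -0.6, -0.7]
finger_gap: 21.1
```

```bash
python3 -c "
from h import *
pickle.dump(snap('wrist','w4.png'),open('w4.pkl','wb'))
pickle.dump(snap('side','s4.png'),open('s4.pkl','wb'))
cv2.imwrite('pics/s4c.png',cv2.resize(cv2.imread('pics/s4.png')[150:250,220:370],None,fx=5,fy=5,interpolation=cv2.INTER_CUBIC))
print(sensors.sense()['tool_pos'],sensors.sense()['tcp_rot'],sensors.sense()['ft_force'])"
```

```text
[ 446.33897982 -215.90056064  101.31065936] [ 1.79865522e+02 -1.23012031e-01  1.60188593e+01] [ 1.1302019  -0.7266187  -2.08989302]
```

View pics/w4.png

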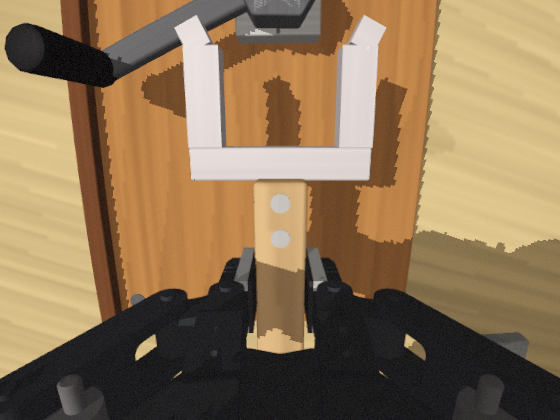

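View pics/s4c.png

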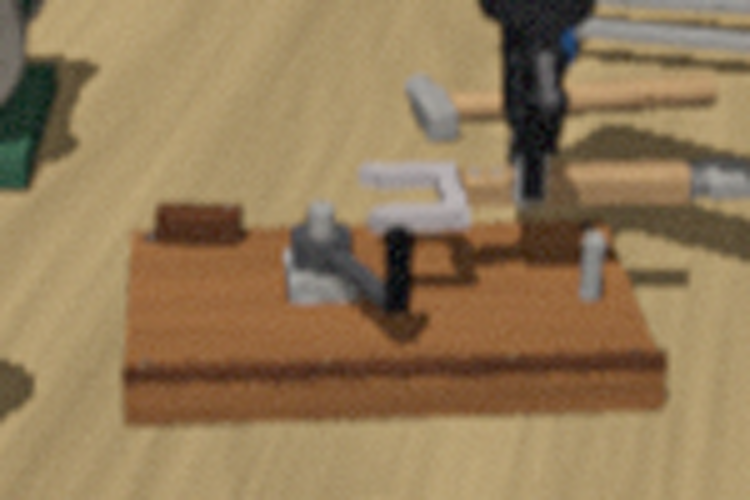

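```bash
python3 - <<'E'
from h import *
W=pickle.load(open('w4.pkl','rb'));s=sensors.sense()
im=W['color'];cv2.imwrite('pics/w4c.png',cv2.resize(im[0:70,210:350,::-1],None,fx=5,fy=5,interpolation=cv2.INTER_CUBIC))
Rc=Ro.from_euler('xyz',s['tcp_rot'],degrees=True)
T=lambda u,v,z:Rc.inv().apply(onz(W,u,v,z)-s['tool_pos']).round(1)
print(T(236,36,48),T(321,36,48),T(238,43,30),T(319,43,30)); print(T(222,147,100.5),T(337,147,100.5))
print(W['camera_matrix'])
E
```

```text
[111.9 -24.5  53.5] [111.8  21.   53.6] [112.5 -25.7  71.5] [112.4  22.   71.6]
[ 56.3 -24.8   0.9] [56.3 22.5  1. ]
[[320.38123749   0.         280.05790832]
 [  0.         320.38123749 211.04487895]
 [  0.           0.           1.        ]]
```

View pics/w4c.png

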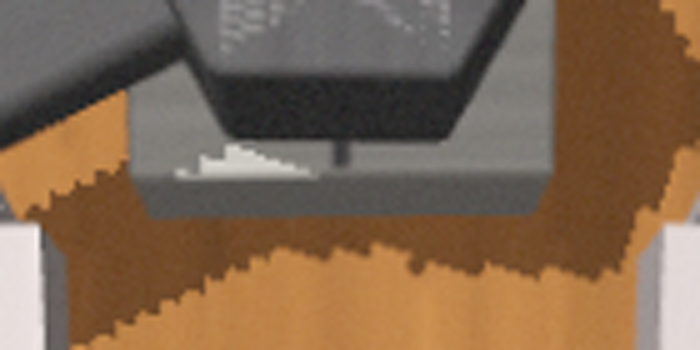

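Request:
move_arm(rows=[[[-0.008,-0.0006,0.01,0,0,0],[-0.008,-0.0006,0.025,0,0,0],[-0.008,-0.0006,0.04,0,0,0],[-0.008,-0.0006,0.05,0,0,0],[-0.008,-0.0006,0.055,0,0,0],[-0.008,-0.0006,0.055,0,0,0],[-0.008,-0.0006,0.055,0,0,0],[-0.008,-0.0006,0.055,0,0,0]]])

```text
time: 7.95
tool_pos: [437.9, -217.1, 45.1]
tcp_rot: [179.9, -0.0, 16.0]
ft_force: [-0.0, -0.3, -3.4]
finger_gap: 20.7
```

```bash
python3 -c "
from h import *
W=snap('wrist','w5.png');pickle.dump(W,open('w5.pkl','wb'))
snap('side','s5.png')
s=sensors.sense()
cv2.imwrite('pics/s5c.png',cv2.resize(cv2.imread('pics/s5.png')[150:250,220:370],None,fx=5,fy=5,interpolation=cv2.INTER_CUBIC))
print(s['tool_pos'],s['tcp_rot'],s['ft_force'])"
```

```text
[ 437.80924916 -217.04119066   44.97358818] [ 1.79949311e+02 -4.61319412e-02  1.60279566e+01] [-0.38191718  0.55325224 -1.80211806]
```

View pics/w5.png

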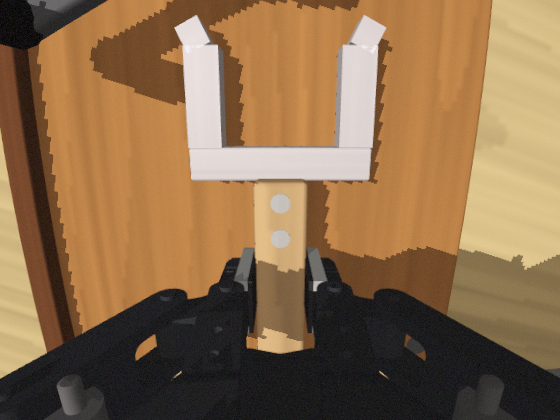

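View pics/s5c.png

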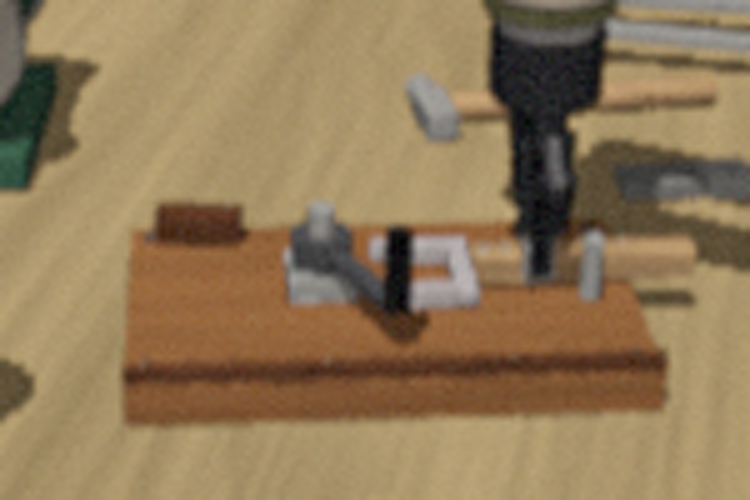

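Request:
move_arm(rows=[[[0.006,-0.0003,0,0,0,0],[0.012,-0.0003,0,0,0,0],[0.018,-0.0003,0,0,0,0],[0.024,-0.0003,0,0,0,0],[0.03,-0.0003,0,0,0,0],[0.03,-0.0003,0,0,0,0]]])

```text
time: 8.65
tool_pos: [466.9, -207.9, 44.4]
tcp_rot: [180.0, -0.0, 16.1]
ft_force: [0.2, -0.2, -3.0]
finger_gap: 20.6
```

```bash
python3 -c "
from h import *
W=snap('wrist','w6.png');pickle.dump(W,open('w6.pkl','wb'))
s=sensors.sense()
print(s['tool_pos'],s['tcp_rot'],s['ft_force'],s['wrist_torque'])"
```

```text
[ 466.44600516 -207.96455524   44.227736  ] [-1.79994861e+02  3.58761497e-03  1.60624869e+01] [ 0.13313695  0.02223126 -2.9428551 ] [-0.01015785  0.02168322 -0.00165329]
```

View pics/w6.png

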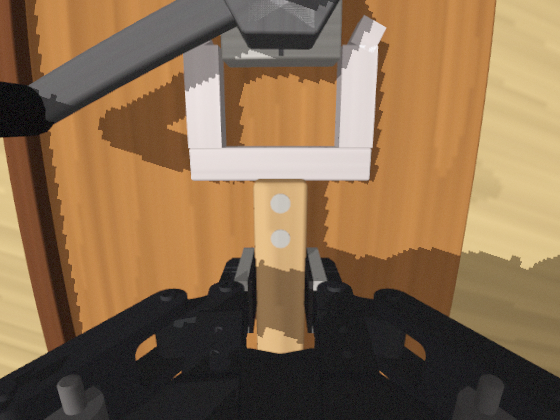

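The collar's rear edge (222–341, row 60) now sits between the prongs (inner faces 223–337) with no side force. I'll slide on.

Request:
move_arm(rows=[[[0.006,0,0,0,0,0],[0.012,0,0,0,0,0],[0.018,0,0,0,0,0],[0.024,0,0,0,0,0],[0.028,0,0,0,0,0],[0.028,0,0,0,0,0],[0.028,0,0,0,0,0]]])

```text
time: 9.4
tool_pos: [492.9, -200.4, 44.2]
tcp_rot: [-180.0, 0.0, 16.0]
ft_force: [-0.3, 0.8, -3.0]
finger_gap: 20.9
```

```bash
python3 -c "
from h import *
W=snap('wrist','w7.png');pickle.dump(W,open('w7.pkl','wb'))
s=sensors.sense()
print(s['tool_pos'],s['tcp_rot'],s['ft_force'],s['wrist_torque'])"
```

```text
[ 492.79483333 -200.40042373   44.1637269 ] [-1.79987572e+02  1.95882676e-02  1.60319277e+01] [ 0.47827984 -0.94433152 -1.80779613] [-0.03005654 -0.05851783  0.03938417]
```

View pics/w7.png

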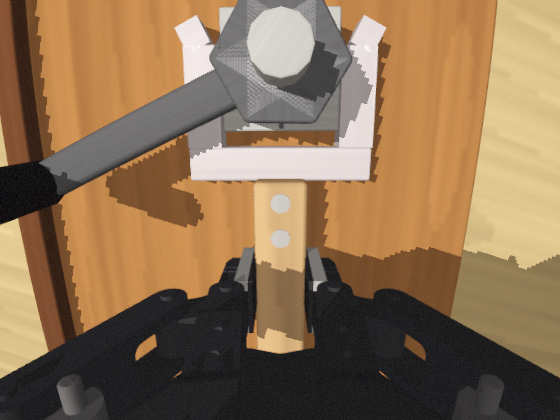

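Request:
move_arm(rows=[[[0.003,0,0,0,0,0],[0.005,0,0,0,0,0],[0.0065,0,0.001,0,0,0],[0.0065,0,0.0015,0,0,0],[0.0065,0,0.0015,0,0,0]]])

```text
time: 9.95
tool_pos: [499.3, -198.7, 42.8]
tcp_rot: [180.0, -0.0, 16.0]
ft_force: [-1.1, 0.2, -2.5]
finger_gap: 20.9
```

```bash
python3 -c "
from h import *
W=snap('wrist','w8.png');pickle.dump(W,open('w8.pkl','wb'))
s=sensors.sense()
print(s['tool_pos'],s['tcp_rot'],s['ft_force'],s['wrist_torque'])"
```

```text
[ 499.28347399 -198.65977049   42.77361998] [ 1.79997102e+02 -6.70625542e-03  1.60266287e+01] [-0.38835952 -0.01354208 -1.23273762] [-0.05606501  0.00828714 -0.00883751]
```

View pics/w8.png

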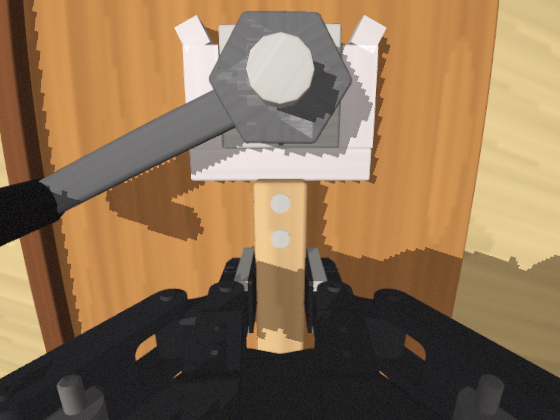

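The fork is home, with its closed end against the collar at row 148. I'll set it down 0.8 mm, release and rise.

Request:
move_arm(rows=[[[0,0,0.0008,0,0,0],[0,0,0.0008,0,0,0]]])

```text
time: 10.2
tool_pos: [499.3, -198.7, 42.8]
tcp_rot: [180.0, -0.0, 16.0]
ft_force: [-5.1, 1.5, 5.2]
finger_gap: 20.6
```

Request:
move_arm(rows=[[[0,0,0,0,0,0],[0,0,0,0,0,0],[0,0,0,0,0,0],[0,0,0,0,0,0],[0,0,-0.03,0,0,0],[0,0,-0.08,0,0,0],[0,0,-0.13,0,0,0],[0,0,-0.18,0,0,0],[0,0,-0.18,0,0,0],[0,0,-0.18,0,0,0]]], grip=0.55)

```text
time: 11.2
tool_pos: [500.3, -199.2, 224.1]
tcp_rot: [179.8, -0.2, 16.0]
ft_force: [0.2, 0.3, -1.1]
finger_gap: 47.1
```

```bash
python3 -c "
from h import *
W=snap('wrist','w9.png');pickle.dump(W,open('w9.pkl','wb'))
s=sensors.sense()
print(s['tool_pos'],s['tcp_rot'],s['ft_force'],s['finger_gap'])"
```

```text
[ 499.26126729 -198.65180306  221.85178102] [ 1.79985484e+02 -1.78667356e-02  1.60256297e+01] [-1.30921347 -1.24487938 -0.79010571] 46.92537833182049
```

View pics/w9.png

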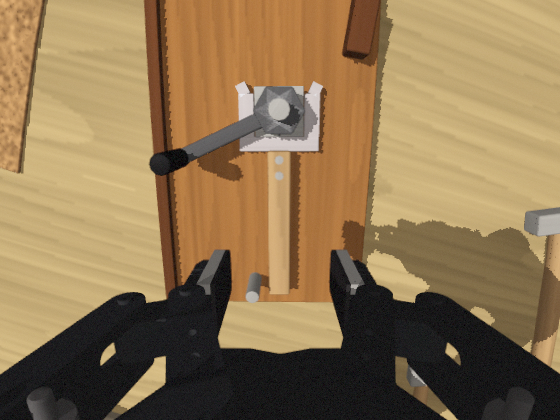

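The spanner lies home, with its handle beside the post (post top near (252,292)). Next I'll measure the grip and plan the push arc.

```bash
cat > arc.py <<'E'
from h import *
AX=np.array([576.1,-176.5])
def pose(thw,off=20,rad=100,z=84):
    """thw: world grip angle deg"""
    t=np.radians(thw);g=AX+rad*np.array([np.cos(t),np.sin(t)])
    cw=np.array([np.sin(t),-np.cos(t)])
    return np.r_[g-off*cw,z],thw-90
def rows(poses):
    s=sensors.sense();Rc=Ro.from_euler('xyz',s['tcp_rot'],degrees=True)
    out=[]
    for p,y in poses:
        Rt=Ro.from_euler('xyz',[180,0,y],degrees=True)
        d=Rc.inv().apply(p-s['tool_pos'])/1000;w=(Rc.inv()*Rt).as_rotvec(degrees=True)
        out.append([round(float(x),4) for x in d]+[round(float(x),1) for x in w])
    return out
E
python3 - <<'E'
from arc import *
W=pickle.load(open('w9.pkl','rb'))
im=W['color'];cv2.imwrite('pics/w9c.png',cv2.resize(im[80:190,140:330,::-1],None,fx=4,fy=4,interpolation=cv2.INTER_CUBIC))
for u,v in((160,164),):
  g=onz(W,u,v,117)[:2];d=g-AX;print(g,np.linalg.norm(d),np.degrees(np.arctan2(d[1],d[0])))
print(sensors.sense()['joint_pos'].round(1))
E
```

```text
[ 512.06575444 -101.38392232] 98.70567222742994 130.4466153959166
[-27.2  -1.8  96.6   0.   85.1  46.8]
```

View pics/w9c.png

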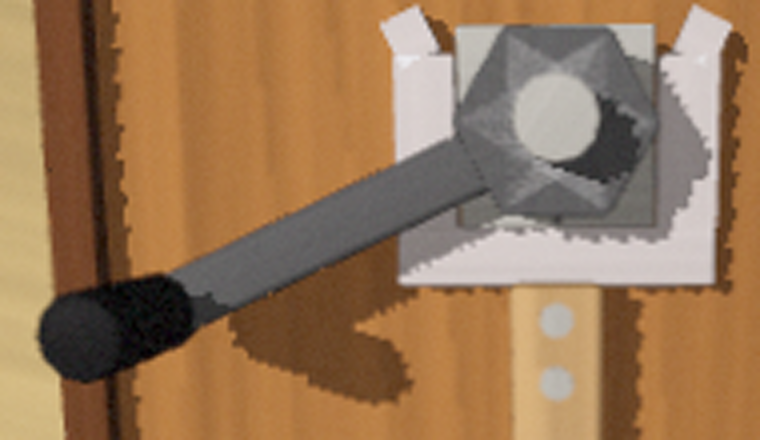

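```bash
python3 - <<'E'
from arc import *
for x in rows([pose(130.4,45,100,215),pose(130.4,45,100,84)]): print(x)
E
```

```text
[-0.0023, -0.0726, 0.0068, 0.0, -0.0, -24.4]
[-0.0023, -0.0726, 0.1378, 0.0, -0.0, -24.4]
```

Request:
move_arm(rows=[[[-0.002,-0.025,0,0,0,-8],[-0.002,-0.05,0,0,0,-16],[-0.002,-0.0726,0,0,0,-24.4],[-0.002,-0.0726,0.04,0,0,-24.4],[-0.002,-0.0726,0.08,0,0,-24.4],[-0.002,-0.0726,0.11,0,0,-24.4],[-0.002,-0.0726,0.13,0,0,-24.4],[-0.002,-0.0726,0.138,0,0,-24.4],[-0.002,-0.0726,0.138,0,0,-24.4],[-0.002,-0.0726,0.138,0,0,-24.4]]], grip=0)

```text
time: 12.25
tool_pos: [477.4, -129.5, 84.3]
tcp_rot: [-180.0, -0.0, 40.4]
ft_force: [0.5, 0.1, 0.3]
finger_gap: -0.4
```

```bash
python3 - <<'E'
from arc import *
W=snap('wrist','w10.png');pickle.dump(W,open('w10.pkl','wb'))
s=sensors.sense();print(s['tool_pos'],s['tcp_rot'],s['ft_force'],s['finger_gap'])
for x in rows([pose(130.4,f) for f in (35,28,24,20)]): print(x)
E
```

```text
[ 477.9806509  -129.70134087   85.02929978] [ 1.79928768e+02 -4.10282482e-02  4.04236248e+01] [ 1.62542598 -0.07706264  0.43355933] 0.022107086111760578
[0.0094, -0.0008, 0.001, 0.1, -0.0, 0.0]
[0.0164, -0.0008, 0.001, 0.1, -0.0, 0.0]
[0.0204, -0.0008, 0.001, 0.1, -0.0, 0.0]
[0.0244, -0.0008, 0.001, 0.1, -0.0, 0.0]
```

View pics/w10.png

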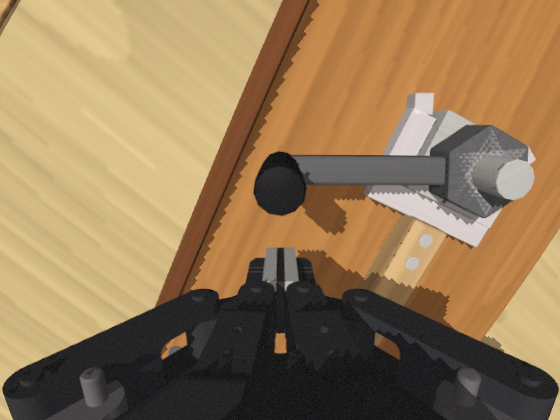

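Closed fingers (281,265) are aligned behind the grip (280,183). I'll advance to contact.

Request:
move_arm(rows=[[[0.005,-0.001,0,0,0,0],[0.01,-0.001,0,0,0,0],[0.015,-0.001,0,0,0,0],[0.019,-0.001,0,0,0,0],[0.021,-0.001,0,0,0,0],[0.023,-0.001,0,0,0,0],[0.024,-0.001,0,0,0,0]]])

```text
time: 13.0
tool_pos: [495.0, -113.0, 83.9]
tcp_rot: [-180.0, 0.0, 40.4]
ft_force: [0.2, 0.3, 0.2]
finger_gap: 0.2
```

```bash
python3 - <<'E'
from arc import *
s=sensors.sense();print(s['tool_pos'],s['tcp_rot'],s['ft_force'],s['wrist_torque'])
for a in np.arange(127.4,70,-3): print(rows([pose(a,20)])[0])
E
```

```text
[ 494.96641556 -112.96825996   83.94093269] [-1.79994837e+02  6.14432294e-03  4.04354280e+01] [0.20738102 0.27680056 0.15260933] [-0.02262448 -0.00109246 -0.01966534]
[0.0059, 0.0001, -0.0001, -0.0, 0.0, 3.0]
[0.0112, -0.0006, -0.0001, -0.0, 0.0, 6.0]
[0.0165, -0.0009, -0.0001, -0.0, 0.0, 9.0]
[0.0218, -0.001, -0.0001, -0.0, 0.0, 12.0]
[0.0272, -0.0008, -0.0001, -0.0, 0.0, 15.0]
[0.0325, -0.0003, -0.0001, -0.0, 0.0, 18.0]
[0.0378, 0.0005, -0.0001, -0.0, 0.0, 21.0]
[0.043, 0.0015, -0.0001, -0.0, 0.0, 24.0]
[0.0482, 0.0028, -0.0001, -0.0, 0.0, 27.0]
[0.0533, 0.0044, -0.0001, -0.0, 0.0, 30.0]
[0.0583, 0.0062, -0.0001, -0.0, 0.0, 33.0]
[0.0632, 0.0083, -0.0001, -0.0, 0.0, 36.0]
[0.068, 0.0107, -0.0001, -0.0, 0.0, 39.0]
[0.0727, 0.0133, -0.0001, -0.0, 0.0, 42.0]
[0.0772, 0.0162, -0.0001, -0.0, 0.0, 45.0]
[0.0815, 0.0192, -0.0001, -0.0, 0.0, 48.0]
[0.0857, 0.0225, -0.0001, -0.0, 0.0, 51.0]
[0.0897, 0.0261, -0.0001, -0.0, 0.0, 54.0]
[0.0936, 0.0298, -0.0001, -0.0, 0.0, 57.0]
[0.0972, 0.0337, -0.0001, -0.0, 0.0, 60.0]
```

Request:
move_arm(rows=[[[0.003,0,0,0,0,1.5],[0.0059,0.0001,0,0,0,3],[0.0085,-0.0003,0,0,0,4.5],[0.0112,-0.0006,0,0,0,6],[0.0138,-0.0008,0,0,0,7.5],[0.0165,-0.0009,0,0,0,9]]])

```text
time: 13.6
tool_pos: [505.9, -101.9, 83.6]
tcp_rot: [-179.9, 0.1, 31.4]
ft_force: [-4.7, -1.8, 2.0]
finger_gap: 0.1
```

```bash
python3 - <<'E'
from arc import *
W=snap('wrist','w11.png')
snap('top','t11.png');cv2.imwrite('pics/t11c.png',cv2.resize(cv2.imread('pics/t11.png')[150:270,180:360],None,fx=4.4,fy=4.4))
s=sensors.sense();print(s['tool_pos'],s['tcp_rot'],s['ft_force'],s['wrist_torque'])
E
```

```text
[ 506.07550506 -101.76321479   83.61917262] [-1.79941711e+02  9.42694207e-02  3.14004132e+01] [-3.70679564 -0.25866349  1.57606326] [-0.09190065  0.63829443  0.09395014]
```

View pics/w11.png

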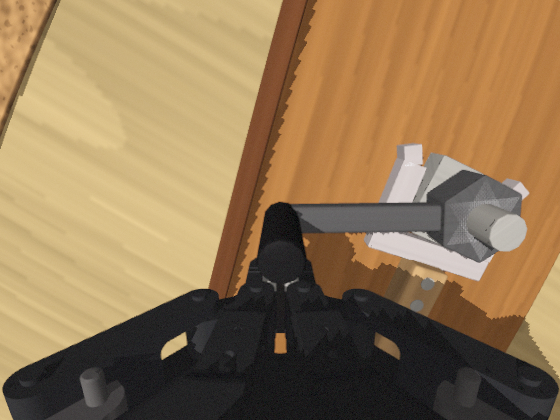

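The fingers are on the grip and pushing with about 4 N. I'll continue along the arc.

```bash
python3 - <<'E'
from arc import *
for a in np.arange(119.4,76,-2.5): print(rows([pose(a,20)])[0])
E
```

```text
[0.0043, -0.0004, -0.0004, -0.1, 0.1, 2.0]
[0.0087, -0.001, -0.0004, -0.1, 0.1, 4.5]
[0.0132, -0.0014, -0.0004, -0.1, 0.1, 7.0]
[0.0176, -0.0017, -0.0004, -0.1, 0.1, 9.5]
[0.0221, -0.0017, -0.0004, -0.0, 0.1, 12.0]
[0.0265, -0.0015, -0.0004, -0.0, 0.1, 14.5]
[0.0309, -0.0012, -0.0004, -0.0, 0.1, 17.0]
[0.0354, -0.0007, -0.0004, -0.0, 0.1, 19.5]
[0.0397, 0.0001, -0.0004, -0.0, 0.1, 22.0]
[0.0441, 0.001, -0.0005, -0.0, 0.1, 24.5]
[0.0484, 0.0021, -0.0005, -0.0, 0.1, 27.0]
[0.0527, 0.0034, -0.0005, -0.0, 0.1, 29.5]
[0.0569, 0.0049, -0.0005, -0.0, 0.1, 32.0]
[0.061, 0.0065, -0.0005, -0.0, 0.1, 34.5]
[0.065, 0.0084, -0.0005, -0.0, 0.1, 37.0]
[0.069, 0.0104, -0.0005, -0.0, 0.1, 39.5]
[0.0729, 0.0126, -0.0005, -0.0, 0.1, 42.0]
[0.0767, 0.0149, -0.0005, -0.0, 0.1, 44.5]
```

Request:
move_arm(rows=[[[0.0043,-0.0004,0,0,0,2],[0.0087,-0.001,0,0,0,4.5],[0.0132,-0.0014,0,0,0,7],[0.0176,-0.0017,0,0,0,9.5],[0.0221,-0.0017,0,0,0,12],[0.0265,-0.0015,0,0,0,14.5],[0.0309,-0.0012,0,0,0,17]]])

```text
time: 14.4
tool_pos: [531.4, -84.4, 83.4]
tcp_rot: [-179.9, 0.1, 14.4]
ft_force: [-6.6, -0.2, 1.9]
finger_gap: 0.2
```

```bash
python3 - <<'E'
from arc import *
W=snap('wrist','w12.png')
s=sensors.sense();print(s['tool_pos'],s['tcp_rot'],s['ft_force'],s['wrist_torque'])
for a in np.arange(102,55,-2.5): print(rows([pose(a,20)])[0])
E
```

```text
[532.01325273 -84.26858622  83.57954901] [-1.79947289e+02  1.10554593e-01  1.42132942e+01] [-5.43073851  0.04568592  1.99774942] [ 2.36479875e-02  7.97875654e-01 -7.06087873e-04]
[0.004, -0.0005, -0.0004, -0.1, 0.1, 2.2]
[0.0084, -0.0011, -0.0004, -0.0, 0.1, 4.7]
[0.0128, -0.0015, -0.0004, -0.0, 0.1, 7.2]
[0.0172, -0.0017, -0.0005, -0.0, 0.1, 9.7]
[0.0217, -0.0017, -0.0005, -0.0, 0.1, 12.2]
[0.0261, -0.0016, -0.0005, -0.0, 0.1, 14.7]
[0.0306, -0.0012, -0.0005, -0.0, 0.1, 17.2]
[0.035, -0.0007, -0.0005, -0.0, 0.1, 19.7]
[0.0394, 0.0001, -0.0005, -0.0, 0.1, 22.2]
[0.0437, 0.001, -0.0005, -0.0, 0.1, 24.7]
[0.048, 0.0022, -0.0005, -0.0, 0.1, 27.2]
[0.0523, 0.0035, -0.0005, -0.0, 0.1, 29.7]
[0.0565, 0.005, -0.0005, -0.0, 0.1, 32.2]
[0.0606, 0.0066, -0.0005, -0.0, 0.1, 34.7]
[0.0646, 0.0085, -0.0006, -0.0, 0.1, 37.2]
[0.0686, 0.0105, -0.0006, -0.0, 0.1, 39.7]
[0.0725, 0.0127, -0.0006, -0.0, 0.1, 42.2]
[0.0762, 0.0151, -0.0006, -0.0, 0.1, 44.7]
[0.0799, 0.0176, -0.0006, -0.0, 0.1, 47.2]
```

View pics/w12.png

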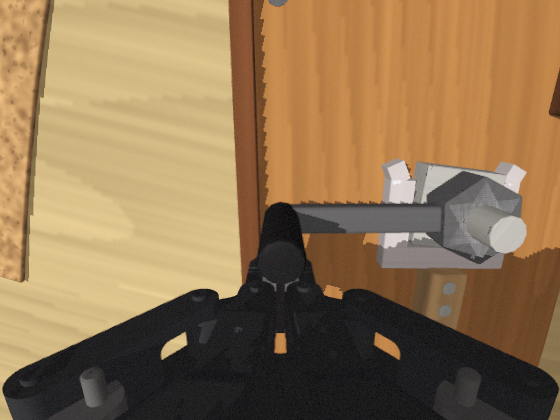

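Force is steady at about 6 N, which matches the nut's own friction, so the collar is held. I'll continue.

Request:
move_arm(rows=[[[0.004,-0.0005,0,0,0,2.2],[0.0084,-0.0011,0,0,0,4.7],[0.0128,-0.0015,0,0,0,7.2],[0.0172,-0.0017,0,0,0,9.7],[0.0217,-0.0017,0,0,0,12.2],[0.0261,-0.0016,0,0,0,14.7],[0.0306,-0.0012,0,0,0,17.2],[0.035,-0.0007,0,0,0,19.7],[0.0394,0.0001,0,0,0,22.2],[0.0437,0.001,0,0,0,24.7]]])

```text
time: 15.45
tool_pos: [574.1, -74.2, 83.4]
tcp_rot: [-180.0, 0.2, -10.3]
ft_force: [-6.1, 0.1, 2.0]
finger_gap: 0.1
```

```bash
python3 - <<'E'
from arc import *
W=snap('wrist','w13.png')
s=sensors.sense();print(s['tool_pos'],s['tcp_rot'],s['ft_force'],s['wrist_torque'],s['joint_pos'].round(1))
for a in np.arange(77.5,34,-2): print(round(a,1),rows([pose(a,20)])[0])
E
```

```text
[574.67607789 -74.29581948  83.50697504] [-1.79977424e+02  1.23504345e-01 -1.04726656e+01] [-5.37989252  1.73183077  1.85253071] [0.20204491 0.73096551 0.01781888] [-12.4  11.7  97.3   0.   71.   88. ]
77.5 [0.0035, -0.0004, -0.0005, -0.0, 0.1, 2.0]
75.5 [0.007, -0.0009, -0.0005, -0.0, 0.1, 4.0]
73.5 [0.0106, -0.0013, -0.0005, -0.0, 0.1, 6.0]
71.5 [0.0141, -0.0016, -0.0005, -0.0, 0.1, 8.0]
69.5 [0.0177, -0.0017, -0.0005, -0.0, 0.1, 10.0]
67.5 [0.0213, -0.0017, -0.0005, -0.0, 0.1, 12.0]
65.5 [0.0248, -0.0016, -0.0005, -0.0, 0.1, 14.0]
63.5 [0.0284, -0.0014, -0.0006, -0.0, 0.1, 16.0]
61.5 [0.0319, -0.001, -0.0006, -0.0, 0.1, 18.0]
59.5 [0.0354, -0.0006, -0.0006, -0.0, 0.1, 20.0]
57.5 [0.0389, 0.0, -0.0006, 0.0, 0.1, 22.0]
55.5 [0.0424, 0.0008, -0.0006, 0.0, 0.1, 24.0]
53.5 [0.0459, 0.0016, -0.0006, 0.0, 0.1, 26.0]
51.5 [0.0493, 0.0026, -0.0006, 0.0, 0.1, 28.0]
49.5 [0.0527, 0.0037, -0.0006, 0.0, 0.1, 30.0]
47.5 [0.0561, 0.0049, -0.0006, 0.0, 0.1, 32.0]
45.5 [0.0594, 0.0062, -0.0006, 0.0, 0.1, 34.0]
43.5 [0.0626, 0.0076, -0.0006, 0.0, 0.1, 36.0]
41.5 [0.0658, 0.0092, -0.0006, 0.0, 0.1, 38.0]
39.5 [0.069, 0.0108, -0.0006, 0.0, 0.1, 40.0]
37.5 [0.0721, 0.0126, -0.0007, 0.0, 0.1, 42.0]
35.5 [0.0751, 0.0144, -0.0007, 0.0, 0.1, 44.0]
```

View pics/w13.png

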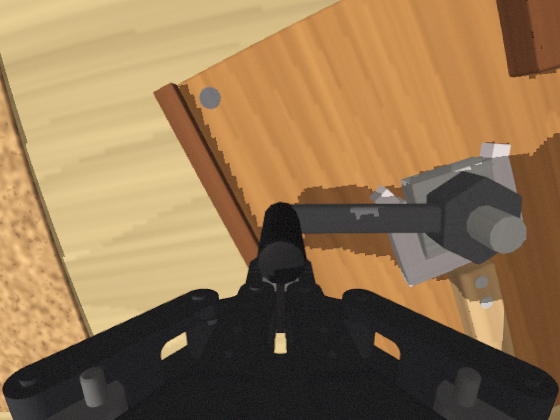

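Request:
move_arm(rows=[[[0.0035,-0.0004,0,0,0,2],[0.007,-0.0009,0,0,0,4],[0.0106,-0.0013,0,0,0,6],[0.0141,-0.0016,0,0,0,8],[0.0177,-0.0017,0,0,0,10],[0.0213,-0.0017,0,0,0,12],[0.0248,-0.0016,0,0,0,14],[0.0284,-0.0014,0,0,0,16],[0.0319,-0.001,0,0,0,18],[0.0354,-0.0006,0,0,0,20],[0.0389,0,0,0,0,22],[0.0424,0.0008,0,0,0,24],[0.0459,0.0016,0,0,0,26],[0.0493,0.0026,0,0,0,28]]])

```text
time: 16.9
tool_pos: [622.4, -85.3, 83.4]
tcp_rot: [180.0, 0.1, -38.3]
ft_force: [-5.3, 3.0, 1.6]
finger_gap: -0.2
```

```bash
python3 - <<'E'
from arc import *
W=snap('wrist','w14.png')
s=sensors.sense();print(s['tool_pos'],s['tcp_rot'],s['ft_force'],s['wrist_torque'],s['joint_pos'].round(1))
for a in np.arange(50.5,31,-1): print(round(a,1),rows([pose(a,20)])[0])
E
```

```text
[622.75517833 -85.55286684  83.52921462] [ 1.79996758e+02  1.18233639e-01 -3.83935117e+01] [-4.38073718  2.87823051  1.08054394] [0.39694742 0.61948418 0.03699187] [-1.250e+01  1.880e+01  8.900e+01  1.000e-01  7.240e+01  1.159e+02]
50.5 [0.0019, -0.0001, -0.0005, 0.0, 0.1, 1.1]
49.5 [0.0036, -0.0004, -0.0005, 0.0, 0.1, 2.1]
48.5 [0.0054, -0.0007, -0.0005, 0.0, 0.1, 3.1]
47.5 [0.0071, -0.0009, -0.0005, 0.0, 0.1, 4.1]
46.5 [0.0089, -0.0011, -0.0005, 0.0, 0.1, 5.1]
45.5 [0.0107, -0.0013, -0.0005, 0.0, 0.1, 6.1]
44.5 [0.0124, -0.0014, -0.0005, 0.0, 0.1, 7.1]
43.5 [0.0142, -0.0016, -0.0005, 0.0, 0.1, 8.1]
42.5 [0.016, -0.0016, -0.0005, 0.0, 0.1, 9.1]
41.5 [0.0178, -0.0017, -0.0005, 0.0, 0.1, 10.1]
40.5 [0.0196, -0.0017, -0.0005, 0.0, 0.1, 11.1]
39.5 [0.0213, -0.0017, -0.0005, 0.0, 0.1, 12.1]
38.5 [0.0231, -0.0017, -0.0005, 0.0, 0.1, 13.1]
37.5 [0.0249, -0.0016, -0.0005, 0.0, 0.1, 14.1]
36.5 [0.0267, -0.0015, -0.0005, 0.0, 0.1, 15.1]
35.5 [0.0284, -0.0014, -0.0005, 0.0, 0.1, 16.1]
34.5 [0.0302, -0.0012, -0.0005, 0.0, 0.1, 17.1]
33.5 [0.032, -0.001, -0.0005, 0.0, 0.1, 18.1]
32.5 [0.0338, -0.0008, -0.0005, 0.0, 0.1, 19.1]
31.5 [0.0355, -0.0005, -0.0005, 0.0, 0.1, 20.1]
```

View pics/w14.png

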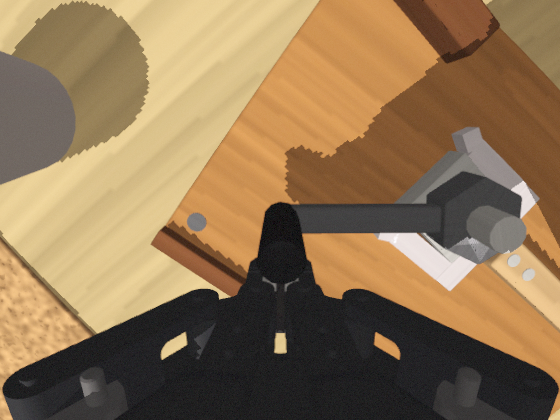

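Request:
move_arm(rows=[[[0.0019,-0.0001,0,0,0,1.1],[0.0036,-0.0004,0,0,0,2.1],[0.0054,-0.0007,0,0,0,3.1],[0.0071,-0.0009,0,0,0,4.1],[0.0089,-0.0011,0,0,0,5.1],[0.0107,-0.0013,0,0,0,6.1]]])

```text
time: 17.55
tool_pos: [631.6, -90.6, 83.5]
tcp_rot: [180.0, 0.1, -44.3]
ft_force: [-5.0, 4.8, 1.4]
finger_gap: 0.1
```

Request:
move_arm(rows=[[[0.0017,-0.0001,0,0,0,1],[0.0034,-0.0002,0,0,0,2],[0.0034,-0.0002,0,0,0,2]]])

```text
time: 17.85
tool_pos: [634.6, -92.8, 83.6]
tcp_rot: [-180.0, 0.1, -46.3]
ft_force: [-2.1, 4.6, 1.7]
finger_gap: -0.5
```

Request:
move_arm(rows=[[[0.0017,-0.0001,0,0,0,1],[0.0034,-0.0002,0,0,0,2],[0.0034,-0.0002,0,0,0,2]]])

```text
time: 18.15
tool_pos: [637.3, -94.9, 83.7]
tcp_rot: [-179.9, 0.1, -48.3]
ft_force: [-1.3, 5.2, 1.2]
finger_gap: 0.2
```

Request:
move_arm(rows=[[[0.0017,-0.0001,0,0,0,1],[0.0034,-0.0002,0,0,0,2],[0.0034,-0.0002,0,0,0,2]]])

```text
time: 18.45
tool_pos: [640.0, -97.0, 83.8]
tcp_rot: [-179.9, 0.1, -50.3]
ft_force: [-0.6, 6.3, 1.0]
finger_gap: -0.4
```

Request:
move_arm(rows=[[[0.0012,-0.0001,0,0,0,0.7],[0.0024,-0.0002,0,0,0,1.4],[0.0024,-0.0002,0,0,0,1.4]]])

```text
time: 18.75
tool_pos: [641.8, -98.6, 83.8]
tcp_rot: [-179.9, 0.1, -51.7]
ft_force: [-0.3, 6.4, 1.0]
finger_gap: 0.4
```

```bash
python3 - <<'E'
from arc import *
W=snap('wrist','w15.png');pickle.dump(W,open('w15.pkl','wb'))
s=sensors.sense();print(s['tool_pos'],s['tcp_rot'],s['ft_force'],s['wrist_torque'],s['joint_pos'].round(1))
E
```

```text
[641.69568435 -98.60544394  83.77331525] [-1.79907045e+02  1.02205985e-01 -5.16453980e+01] [-0.66035612  7.49385238 -0.0631646 ] [1.00635356 0.0515567  0.05302538] [-1.330e+01  2.160e+01  8.540e+01  1.000e-01  7.300e+01  1.283e+02]
```

View pics/w15.png

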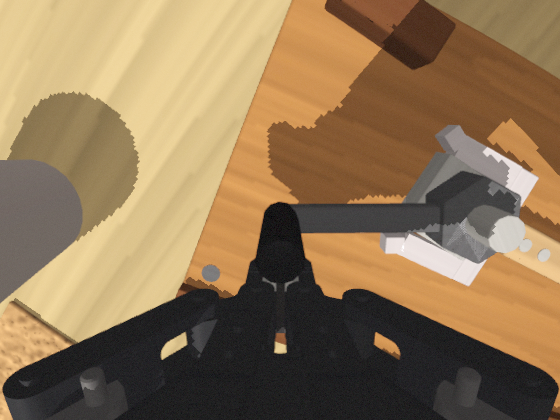

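Request:
move_arm(rows=[[[0.0012,-0.0001,0,0,0,0.7],[0.0024,-0.0002,0,0,0,1.4],[0.0024,-0.0002,0,0,0,1.4]]])

```text
time: 19.1
tool_pos: [643.5, -100.3, 83.8]
tcp_rot: [-179.9, 0.1, -53.1]
ft_force: [-0.1, 6.8, 1.3]
finger_gap: 0.2
```

Request:
move_arm(rows=[[[0.001,0,0,0,0,0.5],[0.002,-0.0001,0,0,0,1],[0.002,-0.0001,0,0,0,1]]])

```text
time: 19.4
tool_pos: [644.4, -101.1, 83.7]
tcp_rot: [-179.9, 0.2, -54.0]
ft_force: [-1.4, 10.1, 0.9]
finger_gap: -0.1
```

Request:
move_arm(rows=[[[0.001,0,0,0,0,0],[0.001,0,0,0,0,0]]])

```text
time: 19.6
tool_pos: [644.8, -101.4, 83.7]
tcp_rot: [-179.9, 0.2, -54.0]
ft_force: [-2.8, 11.4, 3.0]
finger_gap: -0.1
```

```bash
python3 - <<'E'
from arc import *
snap('top','t16.png');cv2.imwrite('pics/t16c.png',cv2.resize(cv2.imread('pics/t16.png')[160:270,260:360],None,fx=5,fy=5,interpolation=cv2.INTER_CUBIC))
W=snap('wrist','w16.png');pickle.dump(W,open('w16.pkl','wb'))
cv2.imwrite('pics/w16c.png',cv2.resize(cv2.imread('pics/w16.png')[90:300,350:560],None,fx=2.8,fy=2.8,interpolation=cv2.INTER_CUBIC))
s=sensors.sense();print(s['tool_pos'],s['tcp_rot'],s['ft_force'],s['wrist_torque'],s['joint_pos'].round(1))
E
```

```text
[ 644.72512757 -101.41728607   83.66920095] [-179.90946336    0.22902788  -54.00338185] [-2.30409488 12.93755521  2.26287276] [1.78169636 0.40796453 0.01710656] [-13.6  22.2  84.6   0.2  73.3 130.4]
```

View pics/t16c.png

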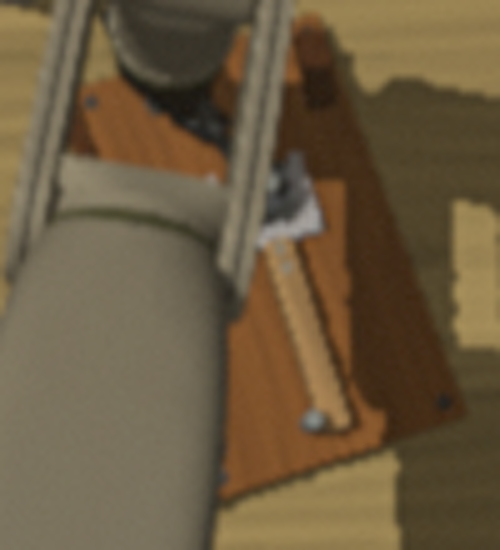

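View pics/w16c.png

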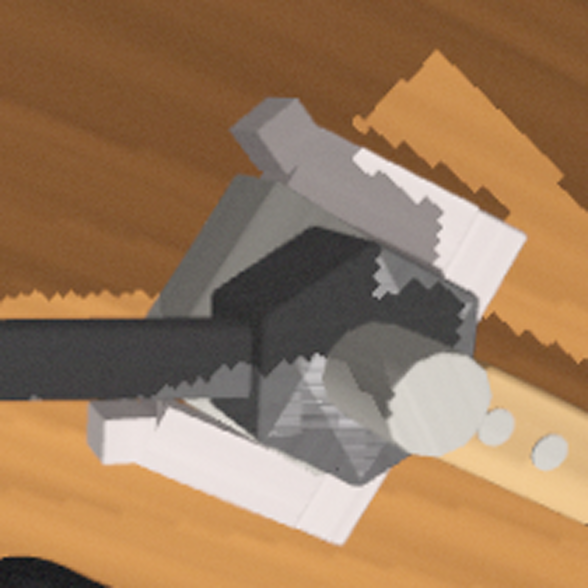

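Handle bears on the post and the force is rising to 13 N, so the nut is at its stop. I'll push on gently towards 20 N.

Request:
move_arm(rows=[[[0.001,0,0,0,0,0],[0.002,0,0,0,0,0],[0.002,0,0,0,0,0]]])

```text
time: 20.0
tool_pos: [645.4, -102.1, 83.5]
tcp_rot: [-179.9, 0.3, -54.0]
ft_force: [-5.7, 15.6, 6.1]
finger_gap: -0.0
```

Request:
move_arm(rows=[[[0.001,0,0,0,0,0],[0.0015,0,0,0,0,0],[0.0015,0,0,0,0,0]]])

```text
time: 20.3
tool_pos: [645.9, -102.5, 83.4]
tcp_rot: [-179.9, 0.4, -54.0]
ft_force: [-8.4, 19.4, 6.4]
finger_gap: -0.2
```

Request:
move_arm(rows=[[[0,0,0,0,0,0],[0.0004,0,0,0,0,0],[0.0004,0,0,0,0,0],[0.0004,0,0,0,0,0]]])

```text
time: 20.7
tool_pos: [646.0, -102.6, 83.4]
tcp_rot: [-179.9, 0.4, -54.0]
ft_force: [-8.8, 18.7, 5.9]
finger_gap: 0.4
```

```bash
python3 - <<'E'
from arc import *
W=snap('wrist','w17.png');pickle.dump(W,open('w17.pkl','wb'))
s=sensors.sense();print(s['tool_pos'],s['tcp_rot'],s['ft_force'],s['wrist_torque'])
E
```

```text
[ 645.95652849 -102.62132448   83.42925345] [-179.94080979    0.44085938  -53.95310353] [-7.64858973 19.11517364  5.62373997] [3.03005225 1.28956716 0.02967515]
```

View pics/w17.png

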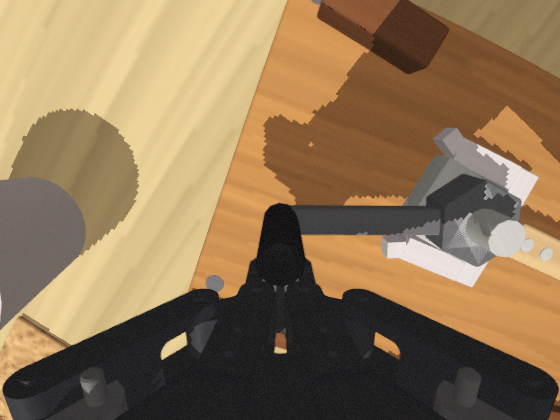

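Jammed at about 21 N. I'll back off and look.

Request:
move_arm(rows=[[[-0.01,0,0,0,0,0],[-0.025,0,0,0,0,0],[-0.035,0,0,0,0,0],[-0.035,0,-0.05,0,0,0],[-0.035,0,-0.1,0,0,0],[-0.035,0,-0.14,0,0,0],[-0.035,0,-0.14,0,0,0]]])

```text
time: 21.45
tool_pos: [630.7, -80.1, 233.1]
tcp_rot: [-179.5, -0.6, -54.1]
ft_force: [0.1, -0.6, 0.9]
finger_gap: 0.3
```

```bash
python3 - <<'E'
from arc import *
s=sensors.sense();print(s['tool_pos'],s['tcp_rot'])
delta([490,-201,225],14)
E
```

```text
[630.74688296 -80.10483775 233.10450607] [-179.46755398   -0.59255941  -54.1367896 ]
shift [0.0154 0.185  0.0065] turn [ -0.12  -0.84 -68.13] n 8
```

Request:
move_arm(rows=[[[0.0,0.02,0,0,0,-8],[0.0,0.04,0,0,0,-16],[0.005,0.065,0.002,0,0,-24],[0.01,0.09,0.003,0,0,-32],[0.015,0.115,0.004,0,0,-40],[0.015,0.14,0.006,0,0,-48],[0.015,0.165,0.006,0,0,-56],[0.015,0.185,0.006,0,0,-63],[0.015,0.185,0.006,0,0,-63],[0.015,0.185,0.006,0,0,-63],[0.015,0.185,0.006,0,0,-63]]], grip=0.55)

```text
time: 22.55
tool_pos: [486.2, -199.3, 217.9]
tcp_rot: [-180.0, -0.0, 8.7]
ft_force: [0.1, 0.4, -0.1]
finger_gap: 47.1
```

```bash
python3 - <<'E'
from arc import *
W=snap('wrist','w18.png');pickle.dump(W,open('w18.pkl','wb'))
s=sensors.sense();print(s['tool_pos'],s['tcp_rot'])
cv2.imwrite('pics/w18c.png',cv2.resize(cv2.imread('pics/w18.png')[20:310,190:370],None,fx=2.05,fy=2.05,interpolation=cv2.INTER_CUBIC))
E
```

```text
[ 486.23582352 -199.17164106  217.89556274] [-1.79995097e+02 -1.67243124e-02  8.77314615e+00]
```

View pics/w18.png

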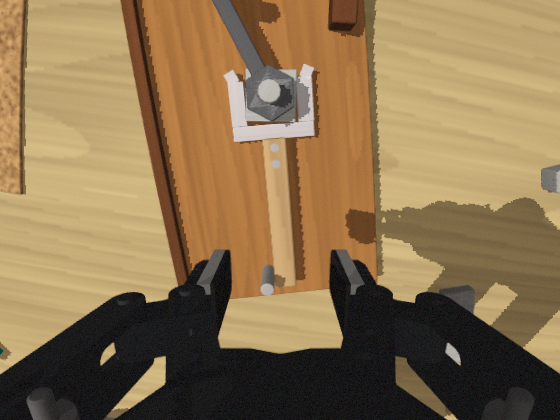

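```bash
cat > sp.py <<'E'
from arc import *
E
python3 - <<'E'
from arc import *
W=pickle.load(open('w18.pkl','rb'));im=W['color']
cv2.imwrite('pics/w18d.png',cv2.resize(im[50:160,215:335,::-1],None,fx=5,fy=5,interpolation=cv2.INTER_CUBIC))
# handle centreline: wood light colour
lab=cv2.cvtColor(im,cv2.COLOR_RGB2HSV)
for v in (180,200,220,240,260): print(v,[ (u,tuple(int(c) for c in im[v,u])) for u in range(262,302,3)])
E
```

```text
180 [(262, (176, 120, 66)), (265, (177, 127, 76)), (268, (214, 177, 126)), (271, (212, 175, 124)), (274, (203, 164, 114)), (277, (191, 154, 107)), (280, (192, 153, 103)), (283, (194, 157, 112)), (286, (199, 161, 112)), (289, (101, 70, 38)), (292, (115, 73, 38)), (295, (105, 70, 40)), (298, (101, 65, 39)), (301, (180, 122, 65))]
200 [(262, (170, 115, 60)), (265, (175, 119, 61)), (268, (202, 165, 112)), (271, (211, 175, 121)), (274, (209, 172, 121)), (277, (206, 167, 118)), (280, (196, 160, 112)), (283, (191, 154, 105)), (286, (197, 159, 111)), (289, (160, 126, 86)), (292, (108, 70, 39)), (295, (112, 73, 41)), (298, (101, 66, 33)), (301, (176, 121, 66))]
220 [(262, (180, 122, 69)), (265, (176, 118, 65)), (268, (175, 119, 64)), (271, (210, 171, 118)), (274, (212, 173, 123)), (277, (209, 171, 120)), (280, (200, 162, 112)), (283, (188, 150, 104)), (286, (190, 151, 104)), (289, (195, 157, 108)), (292, (101, 68, 40)), (295, (110, 70, 36)), (298, (107, 69, 40)), (301, (145, 97, 54))]
240 [(262, (183, 126, 70)), (265, (176, 120, 64)), (268, (174, 117, 65)), (271, (189, 146, 95)), (274, (211, 172, 120)), (277, (211, 175, 123)), (280, (208, 168, 117)), (283, (202, 165, 113)), (286, (192, 155, 107)), (289, (192, 155, 107)), (292, (151, 119, 78)), (295, (105, 67, 37)), (298, (110, 71, 39)), (301, (104, 68, 38))]
260 [(262, (179, 122, 66)), (265, (185, 130, 71)), (268, (170, 114, 60)), (271, (175, 120, 65)), (274, (210, 174, 124)), (277, (210, 174, 123)), (280, (210, 171, 121)), (283, (206, 168, 116)), (286, (201, 165, 114)), (289, (198, 160, 112)), (292, (193, 156, 107)), (295, (101, 68, 34)), (298, (108, 69, 34)), (301, (111, 70, 38))]
```

View pics/w18d.png

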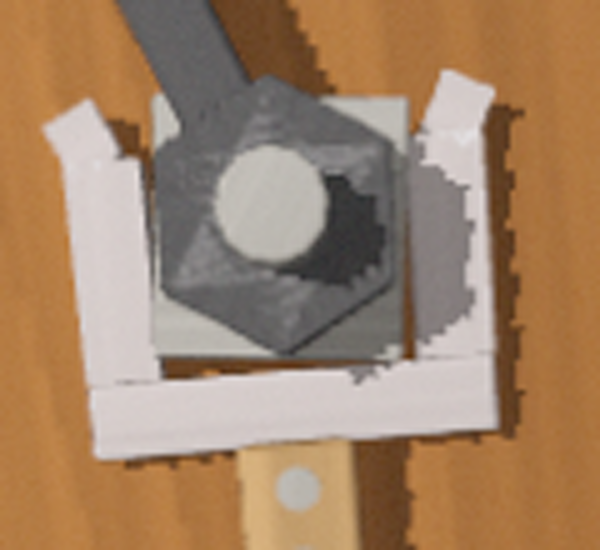

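View pics/w18c.png

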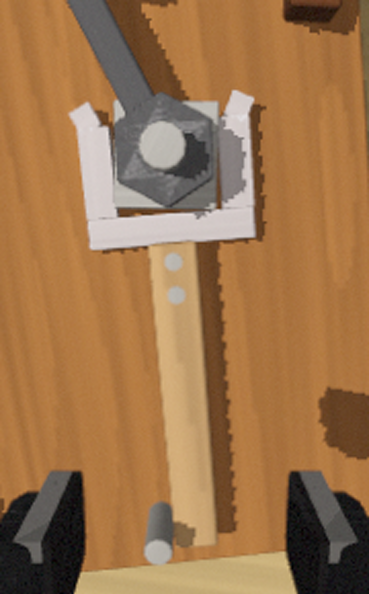

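```bash
python3 - <<'E'
from arc import *
W=pickle.load(open('w18.pkl','rb'))
a=onz(W,277.3,180,52)[:2];b=onz(W,283.1,260,52)[:2];d=a-b
yaw=np.degrees(np.arctan2(d[1],d[0]));u=d/np.linalg.norm(d);print(a,b,yaw)
r1=onz(W,216+0,0,42)
P=lambda cx,cy,z:onz(W,*cp(cx,cy,215,50,5),z)[:2]
sb=(P(160,378,42)+P(415,358,42))/2;jaw=sb+23.5*u;print('jaw',jaw,np.linalg.norm(jaw-AX),'stud',P(271,204,90))
g=a+u*((jaw-80*u-a)@u);print('grasp',g)
delta([*g,100],yaw);delta([*g,44],yaw)
E
```

```text
[ 501.09492881 -194.03756812] [ 421.30798844 -211.94424761] 12.649360725492944
jaw [ 574.87245691 -176.19723141] 1.2643301972506789 stud [ 575.91973332 -176.42888534]
grasp [ 497.0881792  -194.93680778]
shift [ 0.0113 -0.0025  0.1179] turn [-0.   -0.02 -3.88] n 3
shift [ 0.0113 -0.0025  0.1739] turn [-0.   -0.02 -3.88] n 4
```

Request:
move_arm(rows=[[[0.0113,-0.0025,0.03,0,0,-3.9],[0.0113,-0.0025,0.07,0,0,-3.9],[0.0113,-0.0025,0.11,0,0,-3.9],[0.0113,-0.0025,0.14,0,0,-3.9],[0.0113,-0.0025,0.16,0,0,-3.9],[0.0113,-0.0025,0.17,0,0,-3.9],[0.0113,-0.0025,0.174,0,0,-3.9],[0.0113,-0.0025,0.174,0,0,-3.9],[0.0113,-0.0025,0.174,0,0,-3.9]]])

```text
time: 23.5
tool_pos: [497.6, -195.9, 45.4]
tcp_rot: [179.9, -0.1, 12.7]
ft_force: [0.7, -0.1, 0.7]
finger_gap: 47.3
```

```bash
python3 - <<'E'
from arc import *
W=snap('wrist','w19.png')
s=sensors.sense();print(s['tool_pos'],s['tcp_rot'],s['ft_force'])
E
```

```text
[ 497.62509297 -195.92230778   45.53699148] [ 1.79907226e+02 -1.14026688e-01  1.27256729e+01] [ 0.3156201  -0.25902174  0.63767155]
```

View pics/w19.png

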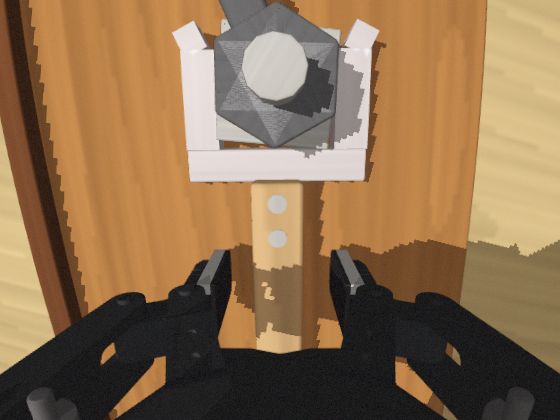

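Request:
move_arm(rows=[[[0,-0.0013,0,0,0,0],[0,-0.0013,0,0,0,0],[0,-0.0013,0,0,0,0]]])

```text
time: 23.85
tool_pos: [496.4, -194.3, 44.5]
tcp_rot: [180.0, -0.0, 12.7]
ft_force: [0.2, -0.3, -0.2]
finger_gap: 47.0
```

Request:
move_arm(rows=[[[0,0,0,0,0,0],[0,0,0,0,0,0],[0,0,0,0,0,0],[0,0,0,0,0,0],[0,0,0,0,0,0],[0,0,0,0,0,0]]], grip=0, newtons=50)

```text
time: 24.45
tool_pos: [496.4, -195.0, 44.4]
tcp_rot: [179.9, -0.0, 12.7]
ft_force: [-0.4, -4.9, 2.9]
finger_gap: 20.7
```

```bash
python3 - <<'E'
from arc import *
s=sensors.sense();print(s['tool_pos'],s['tcp_rot'],s['ft_force'],s['wrist_torque'])
E
```

```text
[ 496.39202789 -194.99227745   44.44496034] [ 1.79918460e+02 -1.49771576e-02  1.27274122e+01] [-0.36873195 -4.91013543  2.87148377] [-0.80973599  0.19692172  0.2201299 ]
```

Request:
move_arm(rows=[[[0,0.001,0,0,0,0],[-0.004,0.001,0,0,0,0],[-0.009,0.001,0,0,0,0],[-0.015,0.001,0,0,0,0],[-0.02,0.001,0,0,0,0],[-0.02,0.001,0,0,0,0]]])

```text
time: 25.05
tool_pos: [477.0, -199.5, 44.4]
tcp_rot: [180.0, -0.1, 12.7]
ft_force: [1.2, -0.2, 3.6]
finger_gap: 20.8
```

```bash
python3 - <<'E'
from arc import *
W=snap('wrist','w20.png')
s=sensors.sense();print(s['tool_pos'],s['tcp_rot'],s['ft_force'],s['wrist_torque'])
E
```

```text
[ 477.06406536 -199.55277437   44.37408617] [ 1.79992042e+02 -3.87256763e-02  1.27184917e+01] [0.99245912 0.82224891 4.84553744] [ 0.1291449  -0.15133787  0.29725653]
```

View pics/w20.png

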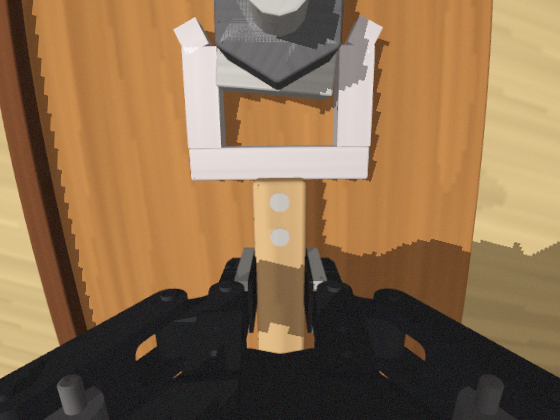

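Sliding off freely with small forces and the collar orientation unchanged. I'll pull the rest, then lift.

Request:
move_arm(rows=[[[-0.008,0,-0.0005,0,0,0],[-0.016,0,-0.0005,0,0,0],[-0.024,0,-0.0005,0,0,0],[-0.032,0,-0.0005,0,0,0],[-0.04,0,-0.0005,0,0,0],[-0.043,0,-0.0005,0,0,0],[-0.043,0,-0.0005,0,0,0]]])

```text
time: 25.8
tool_pos: [433.8, -209.8, 44.4]
tcp_rot: [180.0, 0.1, 12.7]
ft_force: [-0.3, -6.2, 0.9]
finger_gap: 20.7
```

```bash
python3 - <<'E'
from arc import *
W=snap('wrist','w21.png')
s=sensors.sense();print(s['tool_pos'],s['tcp_rot'],s['ft_force'],s['wrist_torque'])
E
```

```text
[ 433.85063421 -209.77954681   44.39331237] [1.79963452e+02 7.79263072e-02 1.26903403e+01] [-1.35843737 -5.54111463  1.3553207 ] [-0.81293715  0.1556399   0.12127653]
```

View pics/w21.png

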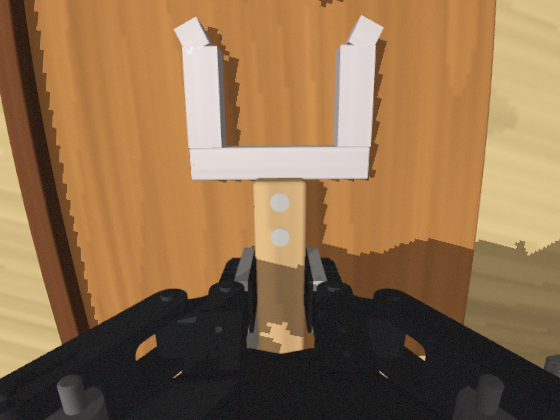

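Request:
move_arm(rows=[[[0,0.001,-0.01,0,0,0],[0,0.001,-0.04,0,0,0],[0,0.001,-0.08,0,0,0],[0,0.001,-0.11,0,0,0],[0,0.001,-0.11,0,0,0],[0,0.001,-0.11,0,0,0]]])

```text
time: 26.45
tool_pos: [434.5, -209.7, 154.0]
tcp_rot: [-180.0, 0.0, 12.7]
ft_force: [-0.0, -0.5, -3.1]
finger_gap: 20.6
```

```bash
python3 - <<'E'
from arc import *
snap('wrist','w22.png')
delta([583,162,155],9.5)
E
```

```text
shift [ 0.2272 -0.3293 -0.002 ] turn [-0.13  0.13  3.22] n 9
```

View pics/w22.png

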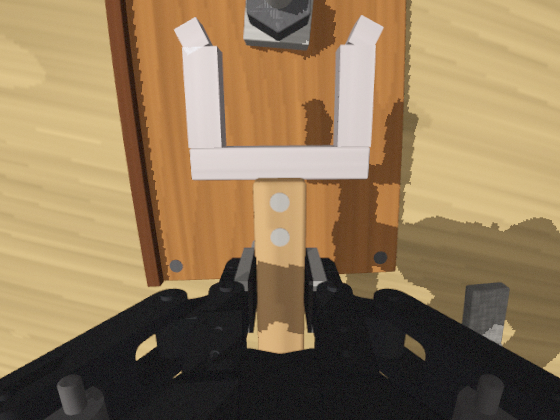

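Request:
move_arm(rows=[[[0.01,-0.015,0,0,0,0.3],[0.03,-0.045,0,0,0,0.6],[0.055,-0.08,0,0,0,1],[0.08,-0.118,0,0,0,1.5],[0.105,-0.155,0,0,0,2],[0.13,-0.19,0,0,0,2.5],[0.155,-0.225,0,0,0,3],[0.18,-0.26,0,0,0,3.2],[0.2,-0.29,0,0,0,3.2],[0.218,-0.315,0,0,0,3.2],[0.227,-0.329,0,0,0,3.2],[0.227,-0.329,0.03,0,0,3.2],[0.227,-0.329,0.07,0,0,3.2],[0.227,-0.329,0.1,0,0,3.2],[0.227,-0.329,0.115,0,0,3.2],[0.227,-0.329,0.115,0,0,3.2],[0.227,-0.329,0.115,0,0,3.2]]])

```text
time: 28.2
tool_pos: [584.4, 160.6, 40.0]
tcp_rot: [180.0, -0.0, 9.5]
ft_force: [1.0, 0.3, -1.3]
finger_gap: 20.6
```

```bash
python3 - <<'E'
from arc import *
snap('side','s23.png');snap('wrist','w23.png')
cv2.imwrite('pics/s23c.png',cv2.resize(cv2.imread('pics/s23.png')[190:310,150:350],None,fx=4,fy=4,interpolation=cv2.INTER_CUBIC))
s=sensors.sense();print(s['tool_pos'],s['tcp_rot'],s['ft_force'])
delta([583,162,20],9.5)
E
```

```text
[585.81532919 161.03511561  41.80399835] [-179.99781612   -0.20142358    9.51101441] [ 0.55712877 -0.29442541 -1.61211111]
shift [-0.0027 -0.0014  0.0218] turn [-0.   -0.2   0.01] n 1
```

View pics/s23c.png

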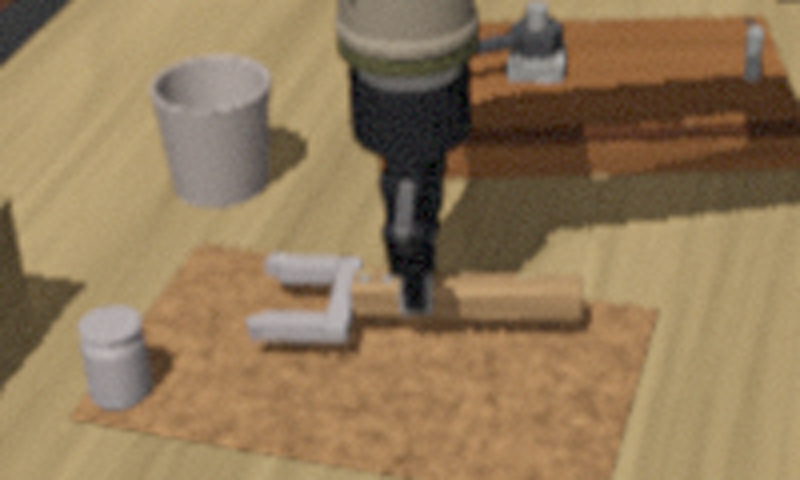

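View pics/w23.png

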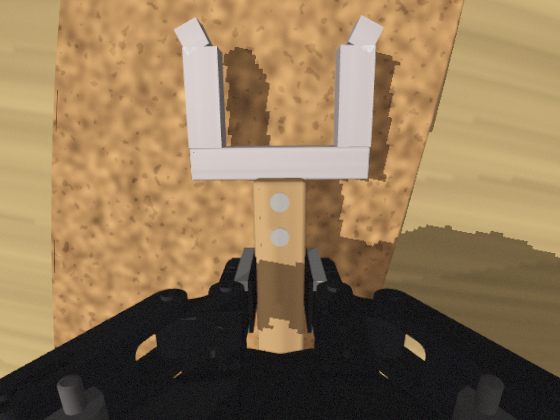

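The spanner is over the mat, level and about 20 mm above it, with the tin clear. I'll lower it, feeling for contact.

Request:
move_arm(rows=[[[-0.002,0,0.01,0,0,0],[-0.002,0,0.016,0,0,0],[-0.002,0,0.02,0,0,0],[-0.002,0,0.02,0,0,0],[-0.002,0,0.02,0,0,0]]])

```text
time: 28.8
tool_pos: [582.0, 160.5, 19.4]
tcp_rot: [180.0, 0.0, 9.5]
ft_force: [-1.6, -1.1, -0.4]
finger_gap: 20.5
```

Request:
move_arm(rows=[[[0,0,0.0008,0,0,0],[0,0,0.0008,0,0,0]]])

```text
time: 29.0
tool_pos: [582.0, 160.5, 19.4]
tcp_rot: [180.0, 0.0, 9.5]
ft_force: [-5.5, -1.2, 7.3]
finger_gap: 20.8
```

Contact felt at 7 N. I'll release and rise.

Request:
move_arm(rows=[[[0,0,0,0,0,0],[0,0,0,0,0,0],[0,0,0,0,0,0],[0,0,0,0,0,0],[0,0,0,0,0,0],[0,0,-0.02,0,0,0],[0,0,-0.06,0,0,0],[0,0,-0.11,0,0,0],[0,0,-0.16,0,0,0],[-0.02,0,-0.2,0,0,0],[-0.04,0,-0.22,0,0,0],[-0.04,0,-0.22,0,0,0]]], grip=0.6)

```text
time: 30.2
tool_pos: [543.5, 154.3, 243.9]
tcp_rot: [-180.0, -0.4, 9.5]
ft_force: [0.8, -0.4, 0.9]
finger_gap: 51.0
```

```bash
python3 - <<'E'
from arc import *
W=snap('wrist','w24.png');pickle.dump(W,open('w24.pkl','wb'));snap('side','s24.png')
T=snap('top','t24.png');pickle.dump(T,open('t24.pkl','wb'))
cv2.imwrite('pics/t24c.png',cv2.resize(cv2.imread('pics/t24.png')[150:270,180:360],None,fx=4.4,fy=4.4,interpolation=cv2.INTER_CUBIC))
print(sensors.sense()['tool_pos'],sensors.sense()['ft_force'])
E
```

```text
[542.54850292 153.91853554 237.81469215] [-0.35396196  0.03319656  0.1038032 ]
```

View pics/w24.png

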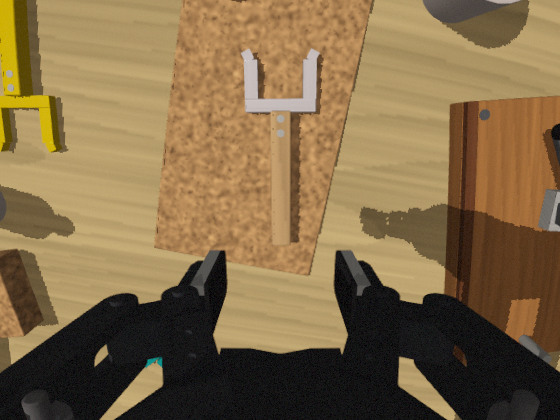

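View pics/s24.png

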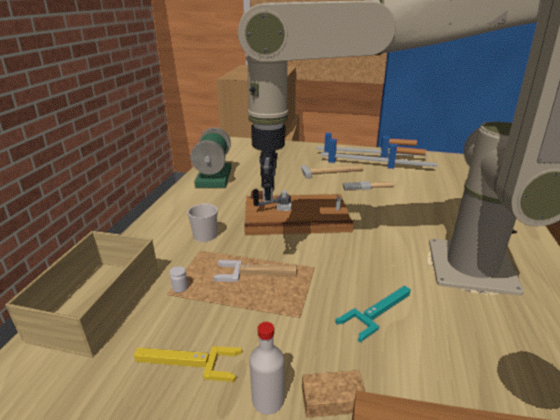

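View pics/t24c.png

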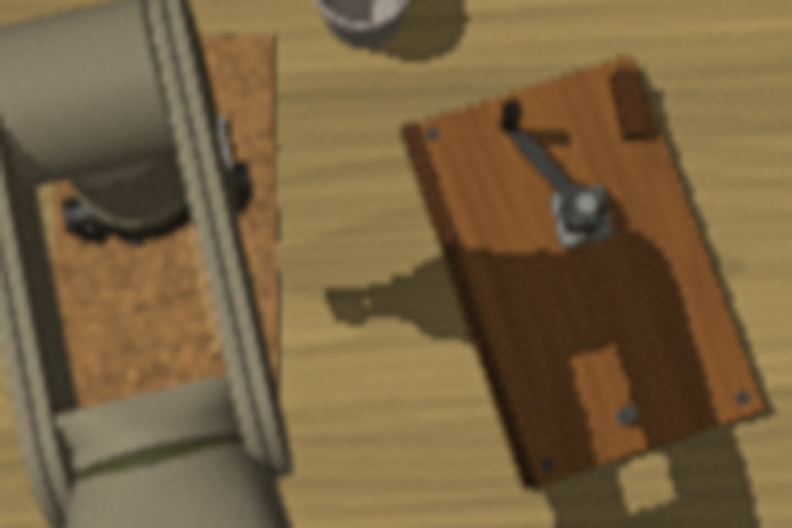

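```bash
python3 - <<'E'
from arc import *
T=pickle.load(open('t24.pkl','rb'))
P=lambda cx,cy,z:onz(T,*cp(cx,cy,180,150,4.4),z)[:2]
st=P(588,203,90);g=P(512,103,117);d=g-st;a=np.degrees(np.arctan2(d[1],d[0]));print(st,np.linalg.norm(d),a)
for cy in(7.8,8.8): print('nut',np.radians(115-(a-cy)))
E
```

```text
[ 575.54627853 -175.29661856] 103.61951530521806 35.76331015377789
nut 1.5190768078536931
nut 1.5365301003736362
```

The nut reads about 1.5 rad relative to the collar (jammed), the collar is about +0.12 rad from zero, and the spanner is flat on the mat. I'll hand in.

```bash
python3 -c "
from bench import hand_in,sensors
print(sensors.sense()['qd'].round(2)); hand_in()"
```

```text
[-0.1   1.55  0.55 -0.    0.17 -0.  ]
the job is handed in; nothing more can be done
```

The locknut is jammed, the spanner is back flat on the cork mat, and I handed the job in at about 30 s of the 72 s allowed. `hand_in` reports no verdict.

**Spanner on:** I slid the grey aluminium fork spanner home on the collar, with its handle beside the post. When I re-measured it after the push, the jaw point was about 1.3 mm from the axis.

**Nut:** I pushed the grip clockwise with closed fingers. It moved at about 6 N, then met a hard stop, where I held about 21 N with the handle bearing on the post.

**Last checks:**
- **Nut turn:** about 1.52 to 1.54 rad by camera, slightly over the nominal 1.5. I put that down to measurement error.
- **Collar:** about +0.12 rad from zero by wrist camera, measured just before I took the spanner off. It was not re-measured afterwards.
- **Spanner:** released and lying flat on the mat, as the wrist and side views show.
- **Bystanders:** the side view shows no visible shift. I did not measure them.
- **Arm:** clear of everything, but its last reading showed joints still settling at up to 1.6 degrees/s.

**Disagreement:** top-view board edges gave a jig yaw of 16.4 degrees, against about 15.3 from the post, screws and fence in the wrist views. I used the wrist-view figure.

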